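# Clear the surplus fruit and lid the crate

### The job

The small green crate is overfull: one fruit lies on top of the others and sticks up above the rim. Take that fruit out and push it through the sprung flap of the reject chute so that it drops into the bin and the flap shuts behind it; then fetch the white lid from its sloping stand and seat it fully on the crate, flat on the rim all round. Leave the other six fruits in the crate, and leave the bowl, the jar and the brush where they are.

Things in the scene. Friction and masses are not known exactly. Their poses are not given: they have to be found in the camera images.
- crate: Open green plastic crate, fixed. Outside 134 (its x) x 190 (its y) x 76 mm high (lip 5 mm further), walls and floor 6 mm, inside 122 x 178 mm. Origin: centre of the underside; z up; rim 76 mm above it. Six fruits lie in one layer on its floor (tops 62 mm above the origin, under the fill line drawn inside at 64 mm); a seventh lies on top of them.
- fruit_top: The surplus fruit: yellow-green ball 56 mm across, about 90 g, resting in a hollow between four others in the crate, its centre about 70 mm and its top about 98 mm above the crate's underside. Origin at its centre; its axes turn as it rolls. It looks like the other fruits.
- fruit1: Fruit in the crate's lower layer, ball 56 mm across, origin at its centre.
- fruit2: As fruit1.
- fruit3: As fruit1.
- fruit4: As fruit1.
- fruit5: As fruit1.
- fruit6: As fruit1.
- chute: Reject chute of steel and clear plastic, fixed. Origin on the table right below the flap; x is level and points from the open deck through the flap into the bin, z up. At x = 0 stands a frame with an opening 72 mm wide, from the deck (75 mm above the table) up to 160 mm; frame and bin roof are 170 mm high. The bin behind it is closed: the flap is the only way in.
- flap (a joint): Grey flap across the chute's opening, 66 mm wide, 74 mm long, 3 mm thick, hinged at its top edge 156 mm above the table; 0 = shut (hanging straight down, 7 mm clear of the deck), grows to 1.4 rad as it swings into the bin; it does not open outwards. A weak spring shuts it: about 0.16 N at its lower edge starts it, about 0.5 N holds it at 1 rad.
- stand: Steel stand fixed to the table on which the lid lies sloping, 34.4 degrees (0.6 rad) from level, lower edge towards its -x. Origin on the table; z up. The lid's origin lies about 80 mm above it.
- lid: White lid, 250 g: flange 144 (its x) x 200 (its y) x 6 mm. Origin: centre of its underside; z out of the upper side. A rim under it, 9 mm deep, 116 x 172 mm outside, tapering to 112 x 168 mm, drops inside the crate's walls (3 to 5 mm play). On the stand its z leans 0.6 rad towards the stand's -x. Seated, its origin is 76 mm above the crate's origin, its x along the crate's x (either way round).
- bowl: Bystander: small steel bowl, 110 mm across, 50 mm high; origin under its centre.
- jar: Bystander: glass jar with steel cap, 64 mm across, 85 mm high; origin under its centre.
- brush: Bystander: hand brush lying on the table between robot and crate, about 30 mm high.
- deck (a point): Point on the surface of the chute's deck, 50 mm before the flap, 78.5 mm above the table. The deck is a trough open above, 110 mm long, running down 4 degrees to the flap: a fruit let go here rolls gently to the flap and rests against it. Two rails 9 mm high, 46 mm apart inside, guide it up to 12 mm before the flap.
- bin (a point): Centre of the bin's floor, 67 mm beyond the flap, 6 mm above the table; the bin is 121 mm long (chute x = 7 to 128 mm) and 92 mm wide inside. A fruit pushed along the deck until its centre is about 20 mm past the flap's plane drops off the deck's end to this floor.
- tab (a point): Point in the lid's grip tab, 30 mm above the lid's origin along its z. The tab stands upright in the middle of the lid's upper side: 12 mm thick along the lid's x, 80 mm long along its y, flat sided, its top 42 mm above the lid's origin. Axes as the lid's.
Not all that is in view belongs to the job. Leave any blue or purple look-alike of the fruit_top alone.

How it is judged:
On the way:
1. the surplus fruit is in the reject bin and the flap has shut behind it (x of fruit_top in the frame of chute between 0.015 and 0.125 m and y of fruit_top in the frame of chute between -0.046 and 0.046 m and height (world z) of fruit_top below 0.055 m and value of joint flap below 0.1 rad), for 0.2 s.
At the end, for the whole second after the job is handed in: Surplus fruit in the chute's bin, flap shut (under 0.1 rad). Lid right way up on the crate: origin 73 to 79 mm above the crate's, centred within 7 mm, turned under 0.08 rad (either way round), tilted under 0.03 rad, at rest. The other six fruits within 100 mm of the crate's centre (all of step 1 and z of lid in the frame of crate between 0.073 and 0.079 m and horizontal distance between lid and crate below 0.007 m and angle between the x axis of lid and the x axis of crate, either way round below 0.08 rad and angle between lid's own z axis and vertical below 0.03 rad and linear speed of lid below 0.02 m/s and horizontal distance between each of fruit1, fruit2, fruit3, fruit4, fruit5, fruit6 and crate below 0.1 m); the robot touches nothing.
It fails at once if the bowl, jar or brush is moved more than 40 mm (distance of any of bowl, jar, brush from where it was at the start of the episode above 0.04 m).
It also fails if it takes over 72 s, if anything falls off the work surface, if the arm or the gripper's body presses on something with over 40 N, if the wrist force passes 120 N, or if a joint passes its speed limit or range.

### The arm

A 6-joint arm with a two-finger parallel gripper is mounted at the origin on the work surface. World frame = base frame: x ahead of the robot, y to its left, z up, the work surface at z = 0. Lengths are in m, angles in rad, forces in N, time in s.
With the tool pointing down it reaches from about 0.375 to 0.975 m from the base axis. Payload 3.8 kg.
Tool frame: the origin (TCP) lies at the very end of the fingers, on their centre line; the grasp point (between the pads) lies 19 mm behind it; z points along the fingers, y is the direction in which the jaws open and shut (so a half turn about z gives the same grasp; the last joint's range is limited). The gripper opens to 85 mm and grips with 20 to 120 N. Pads are 22 mm wide; open, the fingers measure 114 mm over their backs; the gripper's body (76 mm by 85 mm) begins 54 mm behind the grasp point. The pads swing forward as they close: fully open they stand 13 mm farther back than shut.
Start: joints at [1.282, 0.264, 1.604, -0, 1.274, -0.037], TCP at [0.168, 0.654, 0.231] pointing down, gripper open.
Joint ranges: [-2.63, 2.63], [-0.94, 2.18], [0.31, 2.57], [-1.31, 4.45], [0, 2.66], [-2.55, 2.55]. Speed limits (rad/s): [2.57, 2.57, 3.14, 3.14, 3.14, 3.14].

### API

Orientations are given as a rotation vector (axis times angle).
In Python, from workcell import bot, read_camera, finish_job gives the robot as it stands. The module is installed in compiled form; this text tells all that it offers.
- The arm moves only by the tool servo_tool, never from a script. Its argument "targets" is text: rows parted by semicolons, each of 7 numbers parted by spaces: the turn, a rotation vector about the tool's x, y, z in rad, then the shift along the tool's x, y, z in mm, then the finger opening in mm, from 0 to 85.4. In form: wx wy wz x y z gripper; .... A call has 1 to 8 rows; each row shifts and turns the pose as measured when the row begins, along the tool's axes as they then stand; what a row does not reach is not made up. A row lasts 1/12 s, in which the tool goes at most 41.7 mm and 7.16 degrees, less where a joint would pass 70% of its speed; a pose out of reach is approached as far as the arm can. A call is refused whole if a number of a shift passes 41.7 or a number of a turn 0.125, either way. A call with a gripper value outside its range is refused whole. The fingers move at their own pace and stop on an object; "newtons" is the grip in N (left out, the last holds). Time passes only in rows, so rows that do not move let the fingers close. It gives the time, the measured TCP pose, the force and the opening at its end, in the units of the state.
- bot.read_state(): the state, without advancing time (a new reading comes with each control period).
- read_camera(name): name is "scene" or "top" or "wrist"; returns a dict with "image" (480x640x3 uint8, red, green, blue), "mtx" (3x3 intrinsics, pixels), "eye" and "orientation" of the camera in the world; the wrist camera has in their place "T_tool_cam" (4x4, takes a point from camera to tool coordinates, whose origin is the TCP and whose axes are the flange's). Camera axes: x right, y up, looking along -z (the intrinsics and any distortion apply to the point x, -y, -z); pixel columns grow to the right and rows downward; lengths in m; the calibration is good to about 2 mm. A picture is of the moment at which its call begins: read the wrist's pose just before it. There is no depth.
- finish_job(): hands the job in, once; it reports no verdict.
The state is a dict: "time": time; "q": joint angles; "joint_vel": joint speeds; "joint_torque": joint torques, N m; "tool_pos": TCP position; "tcp_rot": TCP orientation; "wrist_force": force on the tool from outside, world axes, zero at the start; "torque": the same for the moment, N m; "width": opening from 0.0 (shut) to 1.0 (fully open).
Only numpy, scipy, OpenCV 4.12 (cv2) and the standard library are available. Lean on these libraries where they do the work, as an engineer would, in place of code of your own. Each camera call takes 0.05 s, during which the arm holds its last target.

## Working session

There is one attempt and no reset: what is moved stays moved. The work goes in short steps, Python scripts to look and compute and a tool call to move; the robot and the scene stay as the last step left them, time stands still between calls to the robot, and variables do not carry over. Pictures are saved under pics/ and viewed, and the job is handed in when it is done.

Besides the shell and the picture viewer there is one more tool, called as name(argument=value, ...) on one line, values as JSON. servo_tool: Moves the arm, as the interface text tells. Its arguments: {"type":"object","properties":{"targets":{"type":"string"},"newtons":{"type":"number"}},"required":["targets"]}

```bash
mkdir -p pics
cat > h.py <<'E'
import numpy as np, cv2
from scipy.spatial.transform import Rotation as R
from workcell import bot, read_camera, finish_job
def snap(name,fn):
    s=bot.read_state(); c=read_camera(name); cv2.imwrite(fn,c["image"][:,:,::-1]); 
    np.savez(fn+'.npz',**{k:v for k,v in c.items()},tp=s["tool_pos"],tr=s["tcp_rot"]); return s,c
E
python3 - <<'E'
from h import *
for n in ["scene","top","wrist"]:
    s,c=snap(n,f"pics/{n}0.png"); print({k:np.round(v,4).tolist() for k,v in c.items() if k!="image"})
print(s)
E
```

```text
{'mtx': [[599.7696, 0.0, 324.9883], [0.0, 599.7696, 239.3023], [0.0, 0.0, 1.0]], 'eye': [1.4763, -0.4144, 0.8064], 'orientation': [0.8536, 0.5312, 1.0507]}
{'mtx': [[568.5162, 0.0, 315.5061], [0.0, 568.5162, 232.7706], [0.0, 0.0, 1.0]], 'eye': [0.4944, 0.0203, 1.2049], 'orientation': [0.0581, -0.0823, -1.5486]}
{'mtx': [[332.5345, 0.0, 320.0967], [0.0, 332.5345, 230.7061], [0.0, 0.0, 1.0]], 'T_tool_cam': [[-0.0001, 0.965, 0.2621, 0.0681], [1.0, -0.0003, 0.0016, -0.0008], [0.0016, 0.2621, -0.965, -0.1427], [0.0, 0.0, 0.0, 1.0]]}
{'time': 0.1, 'q': array([ 1.28207983e+00,  2.64680739e-01,  1.60527107e+00, -3.45283359e-05,
        1.27368586e+00, -3.69167608e-02]), 'joint_vel': array([ 0.00025088, -0.00069307, -0.0038459 , -0.00020652,  0.00071689,
       -0.00116943]), 'joint_torque': array([ 9.21813225e-04, -5.16699922e+01, -3.68595278e+01, -1.37171769e-04,
        6.18447419e-03, -1.45784969e-05]), 'tool_pos': array([0.16800693, 0.65306372, 0.23006638]), 'tcp_rot': array([-0.39442849, -3.11643103,  0.00317792]), 'wrist_force': array([-0.66329219, -0.07267248,  0.1634625 ]), 'torque': array([ 0.06146061, -0.01363558, -0.02201206]), 'width': 1.000996685068209}
```

View pics/scene0.png

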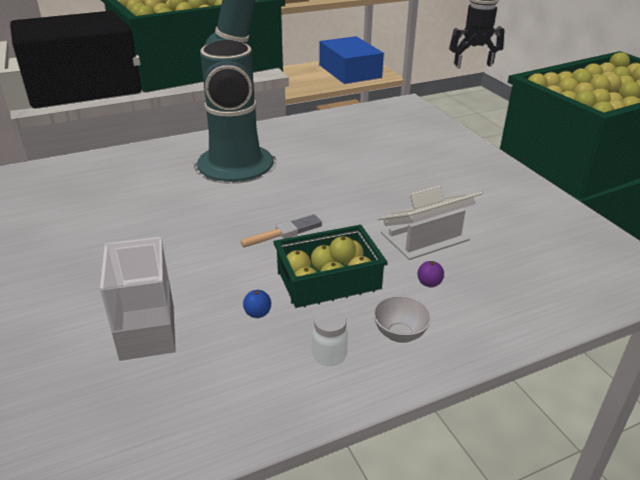

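View pics/top0.png

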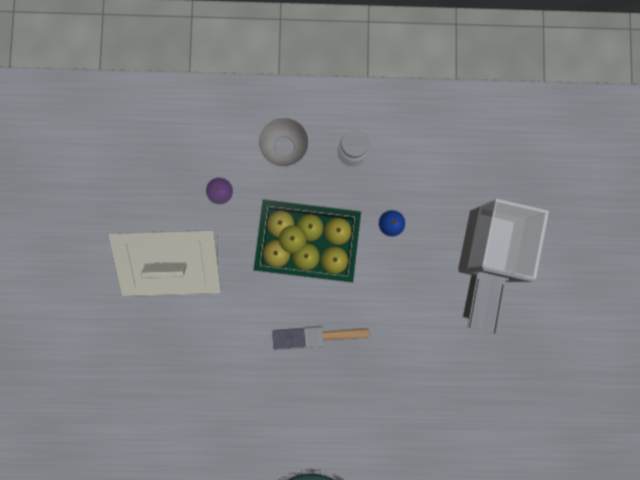

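View pics/wrist0.png

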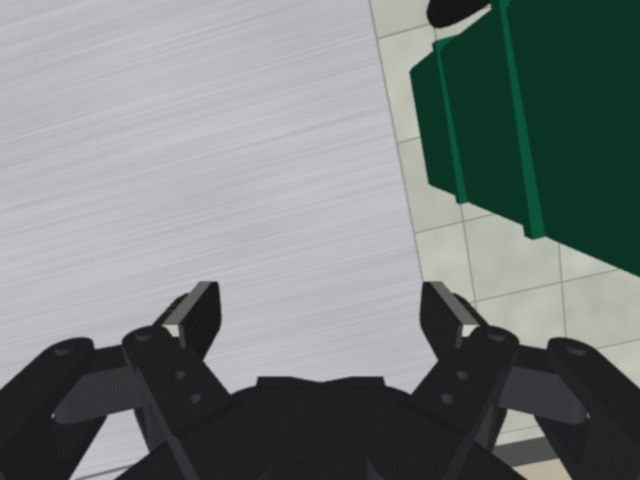

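The top view shows the crate around (308,240), with the seventh fruit on top at about (293,238). Look-alikes are the purple ball at (220,190), the blue ball at (392,223) and the six lower fruits at (280,223), (311,227), (338,231), (277,253), (306,257) and (334,261). My choice is (293,238), and I'll check it in a crop.

Run:
```python
import cv2
i=cv2.imread('pics/top0.png')
def crop(x,y,w,h,s,fn): cv2.imwrite(fn,cv2.resize(i[y:y+h,x:x+w],None,fx=s,fy=s,interpolation=cv2.INTER_CUBIC))
crop(245,190,130,100,6,'pics/c_crate.png'); crop(455,190,110,150,4,'pics/c_chute.png'); crop(100,215,130,95,6,'pics/c_lid.png')
i=cv2.imread('pics/scene0.png'); crop(90,225,100,145,4,'pics/s_chute.png');crop(370,175,130,95,6,'pics/s_lid.png')
```

```text
(no output)
```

View pics/c_crate.png

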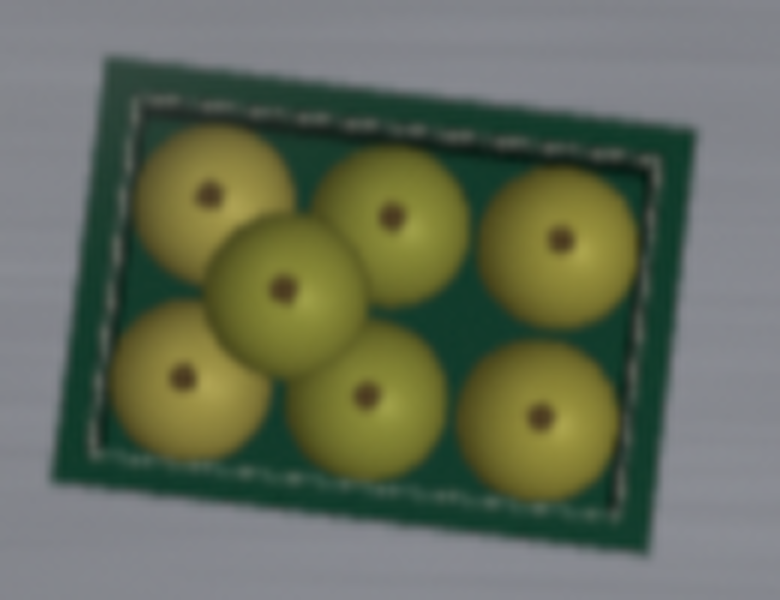

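View pics/c_chute.png

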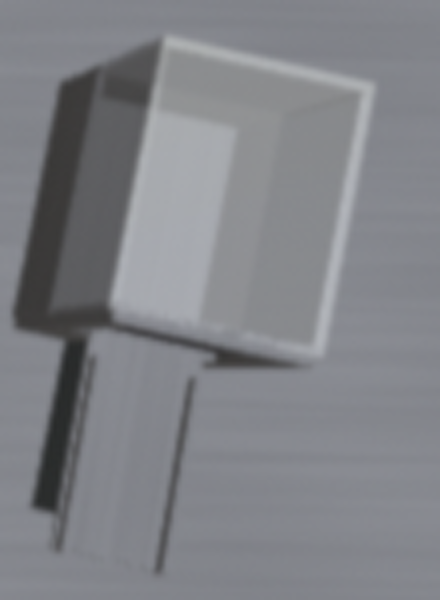

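View pics/c_lid.png

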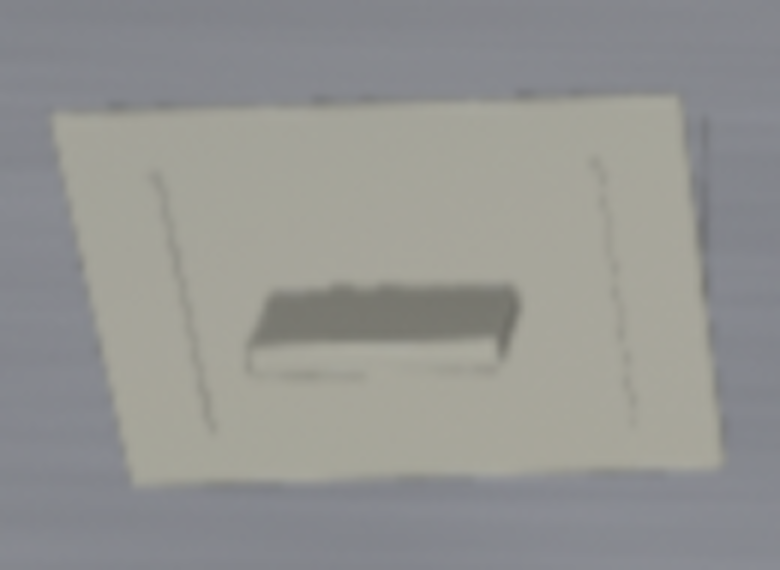

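View pics/s_chute.png

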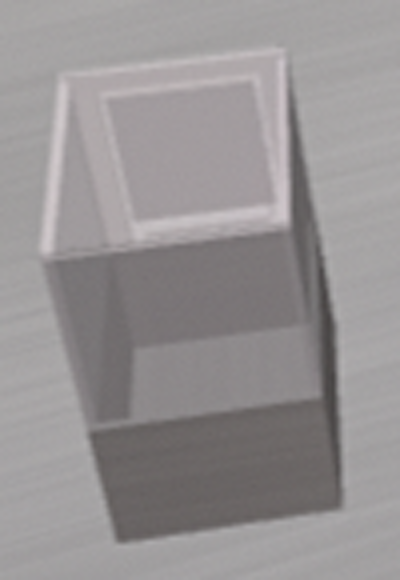

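View pics/s_lid.png

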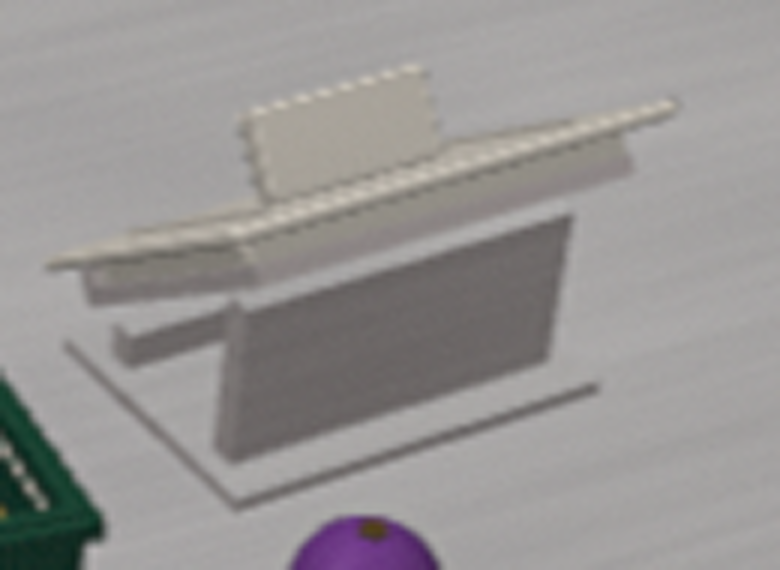

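The crop confirms it: the fruit at (293,239) overlaps four others and is the top one. Next I fit object poses from the corner pixels.

```bash
cat >> h.py <<'E'
def proj(d,P):
    P=np.atleast_2d(P); Rm=R.from_rotvec(d["orientation"]).as_matrix()
    pc=(P-d["eye"])@Rm; q=np.c_[pc[:,0],-pc[:,1],-pc[:,2]]
    u=q@d["mtx"].T; return u[:,:2]/u[:,2:]
def ray(d,px,z):
    Rm=R.from_rotvec(d["orientation"]).as_matrix(); K=d["mtx"]
    a=np.linalg.inv(K)@np.array([px[0],px[1],1.]); v=Rm@np.array([a[0],-a[1],-a[2]])
    return d["eye"]+v*(z-d["eye"][2])/v[2]
def wcam(d):
    "make a wrist npz look like a fixed camera"
    T=np.eye(4); T[:3,:3]=R.from_rotvec(d["tr"]).as_matrix(); T[:3,3]=d["tp"]; M=T@d["T_tool_cam"]
    return dict(mtx=d["mtx"],eye=M[:3,3],orientation=R.from_matrix(M[:3,:3]).as_rotvec())
E
cat > fit.py <<'E'
from h import *
from scipy.optimize import least_squares
T=dict(np.load('pics/top0.png.npz')); S=dict(np.load('pics/scene0.png.npz'))
def rect(a,b,z): return np.array([[a/2,b/2,z],[a/2,-b/2,z],[-a/2,-b/2,z],[-a/2,b/2,z]])
c6=lambda L,x,y,s:np.array(L)/s+[x,y]
def fit(L,loc,p0,full=False):
    def W(p): return loc@R.from_euler('zy',[p[2],p[4] if len(p)>4 else 0]).as_matrix().T+np.r_[p[:2],p[3] if len(p)>3 else 0]
    f=lambda p:np.concatenate([(proj(c,W(p)[idx])-px).ravel() for c,px,idx in L])
    r=least_squares(f,p0); print(np.round(r.x,4),'res',np.round(r.fun,1)); return r.x
crate=fit([(T,c6([(107,57),(697,128),(649,553),(52,482)],245,190,6),[0,1,2,3])],rect(.144,.2,.076),[.5,0,0])
ft=(crate[:2],ray(T,(293.2,238.8),.070)); print('fruit top',ft[1])
cs=[[ray(T,p,.17) for p in c6([(165,38),(373,87),(322,355),(110,308)],455,190,4)]][0]; print(np.round(cs,4))
for p in c6([(93,357),(193,378),(160,573),(57,550)],455,190,4): print('rail',np.round(ray(T,p,.09),4))
for p in c6([(62,75),(283,48),(290,230),(45,258)],90,225,4): print('scene roof',np.round(ray(S,p,.17),4))
print('lid T only'); TL=(T,c6([(52,115),(680,96),(722,466),(134,485)],100,215,6),[0,1,2,3])
SL=(S,c6([(675,103),(240,235),(48,265)],370,175,6),[0,1,3])
fl=rect(.144,.2,.006)
fl2=fl-[0,0,0]
# lid: tilt about y; z leans to -x => negative angle
fit([TL],fl,[.5,.28,0,.08,-.6]);
print(np.round(proj(S,fl[:1]*0+.5),1))
E
python3 fit.py
```

```text
[ 0.5801  0.0189 -0.0981] res [-0.4 -0.4  0.4 -0.3  0.4  0.5 -0.4  0.3]
fruit top [0.58356379 0.04814633 0.07      ]
[[ 0.6566 -0.3274  0.17  ]
 [ 0.636  -0.4237  0.17  ]
 [ 0.5121 -0.3982  0.17  ]
 [ 0.5315 -0.3011  0.17  ]]
rail [ 0.5102 -0.3174  0.09  ]
rail [ 0.5009 -0.3667  0.09  ]
rail [ 0.4059 -0.3496  0.09  ]
rail [ 0.4161 -0.2993  0.09  ]
scene roof [ 0.5156 -0.397   0.17  ]
scene roof [ 0.5346 -0.3018  0.17  ]
scene roof [ 0.6668 -0.3277  0.17  ]
scene roof [ 0.6442 -0.4225  0.17  ]
lid T only
[ 0.5303  0.2972  0.0527  0.0714 -0.5907] res [-0.1 -0.5 -0.7  0.1  0.4  0.6  0.4 -0.2]
[[529.6   2.9]]
```

```bash
cat >> h.py <<'E'
def Rt(yawy,tilt=0,axis_yaw=None):
    """tool down with tool y pointing at world yaw yawy; x=y cross z"""
    z=np.array([0,0,-1.]); y=np.array([np.cos(yawy),np.sin(yawy),0]); x=np.cross(y,z); M=np.c_[x,y,z]
    return R.from_matrix(M)
def togo(pos,rot,quiet=False):
    s=bot.read_state(); A=R.from_rotvec(s["tcp_rot"]); rv=(A.inv()*rot).as_rotvec(); d=A.inv().apply(np.array(pos)-s["tool_pos"])*1000
    n=max(np.abs(rv).max()/.12,np.linalg.norm(d)/40,1)
    print('t',round(s["time"],2),'pos',np.round(s["tool_pos"],4),'rotvec to go',np.round(rv,3),'mm',np.round(d,1),'world mm',np.round((np.array(pos)-s["tool_pos"])*1000,1),'rows',round(n,1),'F',np.round(s["wrist_force"],1),'w',round(s["width"]*85.4,1))
    # rows: turn first n_r then shift in the final frame
    d2=rot.inv().apply(np.array(pos)-s["tool_pos"])*1000; print(' shift in final frame',np.round(d2,1))
E
python3 - <<'E'
from h import *
S=dict(np.load('pics/scene0.png.npz')); print(proj(S,[.5836,.0481,.07]))
togo([.583,.048,.22],Rt(np.pi/2-.098))
E
```

```text
[[341.9180757  249.56123889]]
t 0.15 pos [0.168  0.6532 0.2302] rotvec to go [-0.002 -0.    -0.154] mm [-552.7 -482.7   11. ] world mm [ 415.  -605.2  -10.2] rows 18.3 F [-0.7  0.7  0.8] w 85.5
 shift in final frame [-472.2 -561.7   10.2]
```

servo_tool(targets="0 0 -0.077 0 0 0 85; 0 0 -0.077 0 0 0 85; 0 0 0 -26 -31 0 85; 0 0 0 -26 -31 0 85; 0 0 0 -26 -31 0 85; 0 0 0 -26 -31 0 85; 0 0 0 -26 -31 0 85; 0 0 0 -26 -31 0 85")

```text
time: 0.82
tool_pos: [0.3049, 0.4523, 0.2246]
tcp_rot: [-0.121, -3.135, 0.008]
wrist_force: [0.2, 1.3, 0.1]
width: 0.995
```

```bash
cat > g.py <<'E'
import sys; from h import *
a=list(map(float,sys.argv[1:5])); togo(a[:3],Rt(a[3]))
E
python3 g.py .583 .048 .22 1.4728
```

```text
t 0.82 pos [0.3049 0.4523 0.2246] rotvec to go [-0.005 -0.004  0.021] mm [-308.4 -381.6    5.3] world mm [ 278.1 -404.3   -4.6] rows 12.3 F [0.2 1.3 0.1] w 85.0
 shift in final frame [-316.3 -375.1    4.6]
```

servo_tool(targets="0 0 0.02 -26 -31 0 85; 0 0 0 -26 -31 0 85; 0 0 0 -26 -31 0 85; 0 0 0 -26 -31 0 85; 0 0 0 -26 -31 0 85; 0 0 0 -26 -31 0 85; 0 0 0 -26 -31 0 85; 0 0 0 -26 -31 0 85")

```text
time: 1.48
tool_pos: [0.4898, 0.1748, 0.2238]
tcp_rot: [-0.15, -3.133, 0.009]
wrist_force: [0.8, 0.6, 0.0]
width: 0.994
```

servo_tool(targets="0 0 0 -26 -31 0 85; 0 0 0 -26 -31 0 85; 0 0 0 -26 -31 0 85; 0 0 0 0 0 0 85")

```text
time: 1.82
tool_pos: [0.5622, 0.0648, 0.2236]
tcp_rot: [-0.159, -3.135, 0.013]
wrist_force: [0.9, 0.5, 0.7]
width: 0.994
```

```bash
python3 g.py .583 .048 .18 1.4728; python3 -c "
from h import *
s,c=snap('wrist','pics/w1.png');print(s['tool_pos'])"
```

```text
t 1.82 pos [0.5622 0.0648 0.2236] rotvec to go [-0.008 -0.002 -0.003] mm [-22.5 -14.2  43.7] world mm [ 20.8 -16.8 -43.6] rows 1.3 F [0.9 0.5 0.7] w 84.9
 shift in final frame [-22.4 -14.6  43.6]
[0.5621709  0.06475312 0.22361736]
```

View pics/w1.png

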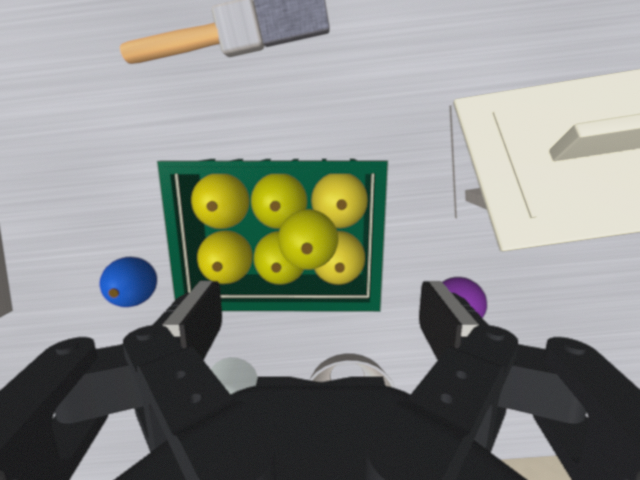

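The wrist view shows the top fruit at (308,239) and the crate rim corners at (159,161), (388,161) and (380,311).

Run:
```python
from h import *
d=wcam(dict(np.load('pics/w1.png.npz')))
print(ray(d,(308,239),.07))
from fit import fit,rect
fit([(d,np.array([(159,161),(388,161),(380,311)]),[3-1,3,0])],rect(.144,.2,.076),[.58,.02,-.1])
```

```text
[0.58059848 0.04930301 0.07      ]
[ 0.5801  0.0189 -0.0981] res [-0.4 -0.4  0.4 -0.3  0.4  0.5 -0.4  0.3]
fruit top [0.58356379 0.04814633 0.07      ]
[[ 0.6566 -0.3274  0.17  ]
 [ 0.636  -0.4237  0.17  ]
 [ 0.5121 -0.3982  0.17  ]
 [ 0.5315 -0.3011  0.17  ]]
rail [ 0.5102 -0.3174  0.09  ]
rail [ 0.5009 -0.3667  0.09  ]
rail [ 0.4059 -0.3496  0.09  ]
rail [ 0.4161 -0.2993  0.09  ]
scene roof [ 0.5156 -0.397   0.17  ]
scene roof [ 0.5346 -0.3018  0.17  ]
scene roof [ 0.6668 -0.3277  0.17  ]
scene roof [ 0.6442 -0.4225  0.17  ]
lid T only
[ 0.5303  0.2972  0.0527  0.0714 -0.5907] res [-0.1 -0.5 -0.7  0.1  0.4  0.6  0.4 -0.2]
[[529.6   2.9]]
[ 0.5779  0.0199 -0.1016] res [-2.6 -0.5  1.4 -0.3  1.3  1.7]
```

servo_tool(targets="-0.008 0 0 -21 -15 20 70; 0 0 0 0 0 40 70; 0 0 0 0 0 30 70; 0 0 0 0 0 0 70")

```text
time: 2.2
tool_pos: [0.5818, 0.0511, 0.1339]
tcp_rot: [0.163, 3.136, 0.008]
wrist_force: [-2.2, 0.3, -1.0]
width: 0.819
```

```bash
python3 g.py .582 .0487 .056 1.4728
```

```text
t 2.2 pos [0.5818 0.0511 0.1339] rotvec to go [ 0.005  0.001 -0.006] mm [-0.4 -2.8 77.8] world mm [  0.2  -2.4 -77.9] rows 1.9 F [-2.2  0.3 -1. ] w 70.0
 shift in final frame [-0.5 -2.4 77.9]
```

servo_tool(targets="0 0 -0.006 0 -2.5 20 70; 0 0 0 0 0 20 70; 0 0 0 0 0 15 70; 0 0 0 0 0 12 70; 0 0 0 0 0 8 70; 0 0 0 0 0 0 70")

```text
time: 2.7
tool_pos: [0.5798, 0.0556, 0.0603]
tcp_rot: [0.144, 3.138, 0.012]
wrist_force: [-0.5, 0.0, -0.2]
width: 0.82
```

```bash
python3 g.py .582 .0487 .056 1.4728
```

```text
t 2.7 pos [0.5798 0.0556 0.0603] rotvec to go [0.007 0.    0.006] mm [-2.8 -6.7  4.3] world mm [ 2.2 -6.9 -4.3] rows 1 F [-0.5  0.  -0.2] w 70.0
 shift in final frame [-2.8 -6.7  4.3]
```

servo_tool(targets="0 0 0 -2.5 -6.5 3 70; 0 0 0 0 0 0 70")

```text
time: 2.87
tool_pos: [0.5825, 0.0497, 0.0587]
tcp_rot: [0.141, 3.136, 0.012]
wrist_force: [-0.0, 0.3, 0.1]
width: 0.818
```

```bash
python3 g.py .582 .0487 .056 1.4728; python3 -c "
from h import *
s,c=snap('wrist','pics/w2.png');print(s['tool_pos'])"
```

```text
t 2.87 pos [0.5825 0.0497 0.0587] rotvec to go [0.008 0.002 0.008] mm [ 0.4 -1.1  2.7] world mm [-0.5 -1.  -2.7] rows 1 F [-0.   0.3  0.1] w 69.9
 shift in final frame [ 0.4 -1.   2.7]
[0.5824987  0.04969579 0.05867484]
```

View pics/w2.png

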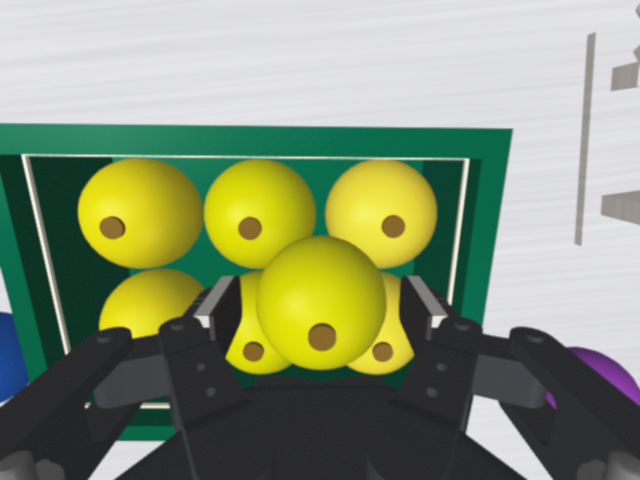

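The picture shows the fruit at (321,303), centred between the pads at (225,310) and (417,310). I'll grip it gently.

servo_tool(targets="0 0 0 0 -1 3 50; 0 0 0 0 0 0 50; 0 0 0 0 0 0 50; 0 0 0 0 0 0 50; 0 0 0 0 0 0 50", newtons=25)

```text
time: 3.33
tool_pos: [0.5852, 0.0485, 0.0591]
tcp_rot: [0.143, 3.13, 0.014]
wrist_force: [-0.4, -0.3, -0.2]
width: 0.639
```

servo_tool(targets="0 0 0 0 0 -10 50; 0 0 0 0 0 -20 50; 0 0 0 0 0 -30 50; 0 0 0 0 0 -40 50; 0 0 0 0 0 -40 50")

```text
time: 3.75
tool_pos: [0.5751, 0.0469, 0.1932]
tcp_rot: [-0.144, -3.121, -0.011]
wrist_force: [1.3, 0.9, -1.4]
width: 0.64
```

```bash
python3 g.py .464 -.336 .195 1.371; python3 -c "
from h import *
s,c=snap('wrist','pics/w3.png')"
```

```text
t 3.75 pos [0.5751 0.0469 0.1932] rotvec to go [ 0.005 -0.018  0.108] mm [  75.6 -391.5   -2.8] world mm [-111.1 -382.9    1.8] rows 10.0 F [ 1.3  0.9 -1.4] w 54.7
 shift in final frame [  32.9 -397.4   -1.8]
```

View pics/w3.png

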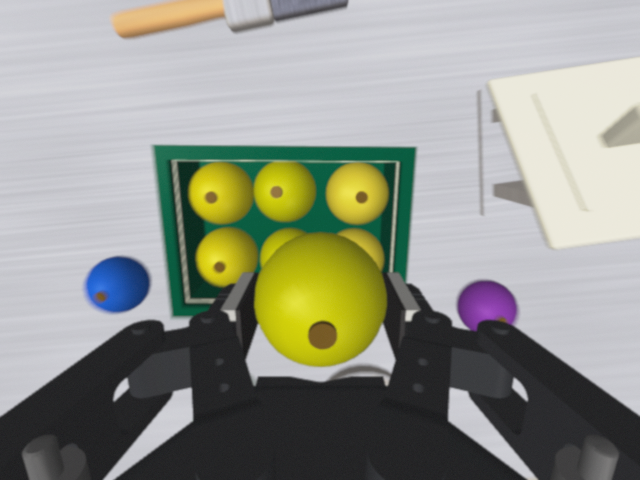

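The fruit is held at (321,300) and six are left in the crate. Carrying it to a point above the deck.

servo_tool(targets="0 0.018 0.054 7 -39 0 50; 0 0 0.054 5 -39 0 50; 0 0 0 3 -39 0 50; 0 0 0 3 -39 0 50; 0 0 0 3 -39 0 50; 0 0 0 3 -39 0 50; 0 0 0 3 -39 0 50; 0 0 0 3 -39 0 50")

```text
time: 4.47
tool_pos: [0.502, -0.2584, 0.2179]
tcp_rot: [0.296, 3.119, 0.015]
wrist_force: [0.6, -0.4, -1.2]
width: 0.634
```

```bash
python3 g.py .464 -.336 .195 1.371; python3 -c "
from h import *
s,c=snap('wrist','pics/w4.png')"
```

```text
t 4.47 pos [ 0.502  -0.2584  0.2179] rotvec to go [0.01  0.007 0.011] mm [ 22.9 -83.6  21.9] world mm [-38.  -77.6 -22.9] rows 2.2 F [ 0.6 -0.4 -1.2] w 54.2
 shift in final frame [ 21.9 -83.6  22.9]
```

View pics/w4.png

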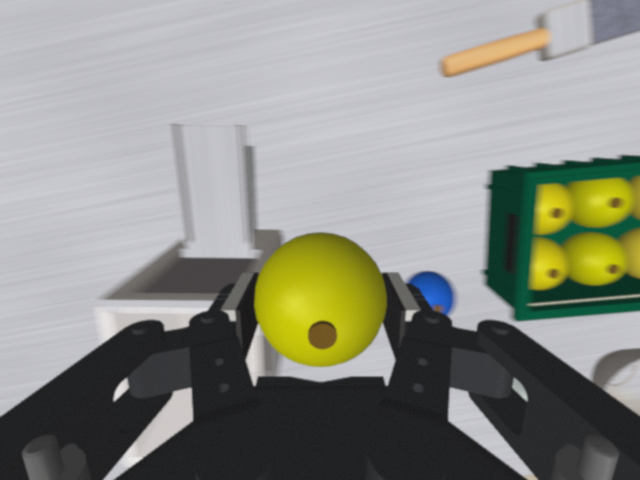

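```bash
python3 -c "
import cv2
i=cv2.imread('pics/w4.png');cv2.imwrite('pics/w4c.png',cv2.resize(i[110:340,80:300],None,fx=2.6*1,fy=2.6,interpolation=cv2.INTER_CUBIC))"
```

```text
(no output)
```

View pics/w4c.png

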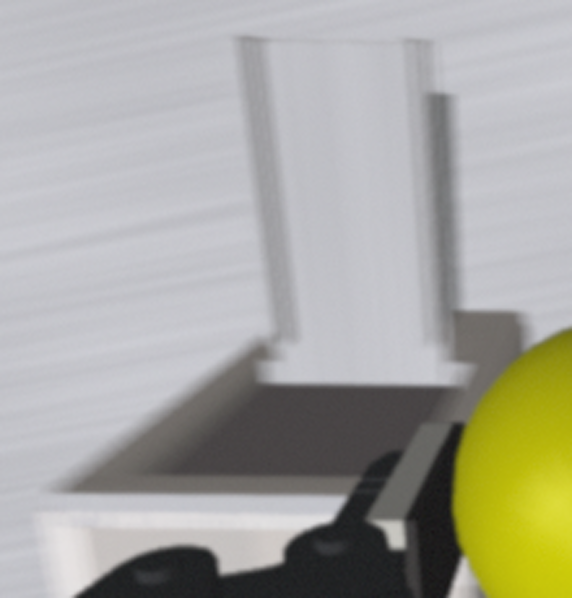

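Run:
```python
from h import *
d=wcam(dict(np.load('pics/w4.png.npz')))
f=lambda x,y,z:ray(d,(x/2.6+80,y/2.6+110),z)
a,b=f(235,38,.0917),f(405,39,.0917); c,e=f(273,340,.0848),f(428,343,.0848)
print(a,b,c,e); m0=(a+b)/2; m1=(c+e)/2; print(m0,m1,'yaw',np.arctan2(*(m1-m0)[[1,0]]),'len',np.linalg.norm(m1-m0),'w',np.linalg.norm(a-b),np.linalg.norm(c-e))
u=(m1-m0)[:2]; u/=np.linalg.norm(u); print('flap',m1[:2]+.012*u, m0[:2]+.11*u,'deck',m1[:2]-.038*u)
print('frame', f(50,492,.17), f(258,380,.075),f(472,380,.075))
```

```text
[ 0.40293067 -0.35609395  0.0917    ] [ 0.41260036 -0.30703279  0.0917    ] [ 0.49627116 -0.37586243  0.0848    ] [ 0.50709278 -0.32567802  0.0848    ]
[ 0.40776552 -0.33156337  0.0917    ] [ 0.50168197 -0.35077023  0.0848    ] yaw -0.20172829864672656 len 0.09610834443989576 w 0.05000500174413624 0.051337930718606276
flap [ 0.51343863 -0.35317458] [ 0.51553491 -0.35360329] deck [ 0.46445254 -0.34315644]
frame [ 0.50352615 -0.39993928  0.17      ] [ 0.51153823 -0.3898512   0.075     ] [ 0.52578015 -0.31676398  0.075     ]
```

servo_tool(targets="0 0 0.01 10 -40 20 50; 0 0 0 10 -38 20 50; 0 0 0 0 0 15 50; 0 0 0 0 0 0 50")

```text
time: 4.85
tool_pos: [0.4694, -0.3354, 0.1709]
tcp_rot: [0.328, 3.108, -0.003]
wrist_force: [-0.0, 0.1, -0.6]
width: 0.639
```

```bash
python3 g.py .458 -.339 .13 1.371; python3 -c "
from h import *
s,c=snap('wrist','pics/w5.png')
s,c=snap('top','pics/t5.png')
s,c=snap('scene','pics/s5.png')
i=cv2.imread('pics/t5.png'); cv2.imwrite('pics/t5c.png',cv2.resize(i[190:340,430:580],None,fx=4,fy=4,interpolation=cv2.INTER_CUBIC))
i=cv2.imread('pics/s5.png'); cv2.imwrite('pics/s5c.png',cv2.resize(i[150:340,60:240],None,fx=3.1,fy=3.1,interpolation=cv2.INTER_CUBIC))
"
```

```text
t 4.85 pos [ 0.4694 -0.3354  0.1709] rotvec to go [-0.     0.016 -0.011] mm [11.  -5.9 40.7] world mm [-11.4  -3.6 -40.9] rows 1.1 F [-0.   0.1 -0.6] w 54.6
 shift in final frame [10.4 -5.8 40.9]
```

View pics/w5.png

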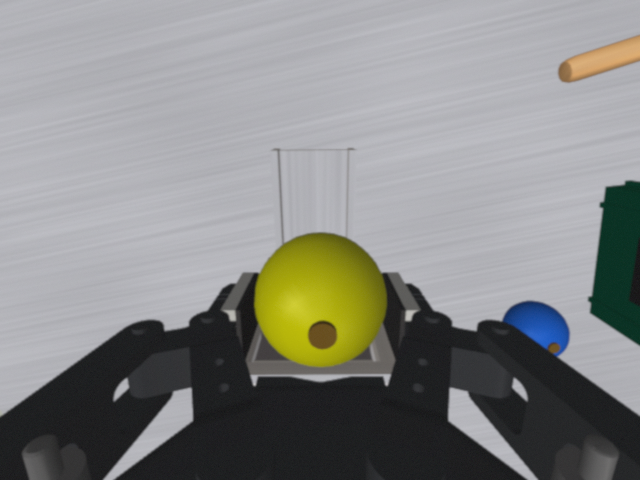

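View pics/t5c.png

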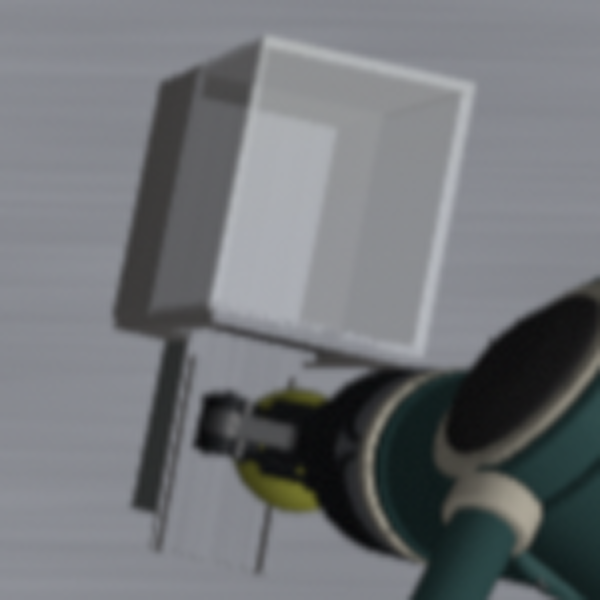

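View pics/s5c.png

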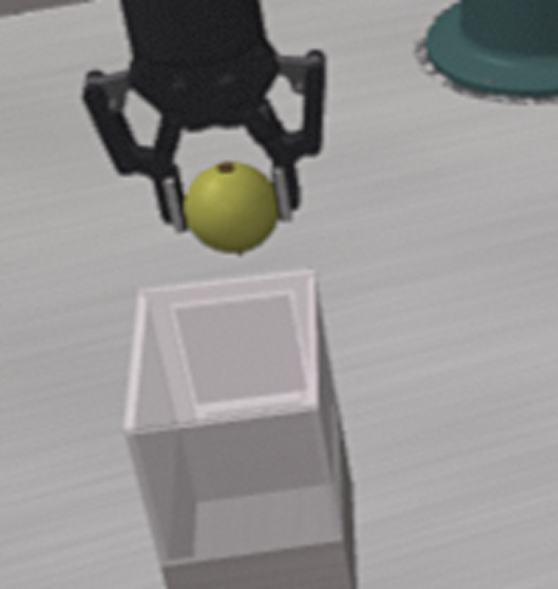

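Run:
```python
from h import *
d=wcam(dict(np.load('pics/w5.png.npz')))
m0=ray(d,(314.5,149),.0917); m1=ray(d,(315,240),.088); print(m0,m1,ray(d,(275,149),.0917)-ray(d,(354,149),.0917))
print('yaw',np.arctan2(*(m1-m0)[[1,0]])); print('fruit',ray(d,(320.5,300),d["eye"][2]*0+.1709+.011))
u=np.array([np.cos(.2),-np.sin(.2)]);print('flap',m0[:2]+.11*u,'deck-60',m0[:2]+.05*u)
# roof near edge in image: lower corners
for p in [(250,374),(394,374)]: print(ray(d,p,.17))
```

```text
[ 0.40823166 -0.32712483  0.0917    ] [ 0.46963459 -0.34025973  0.088     ] [-0.01065484 -0.04984922  0.        ]
yaw -0.2107371639632837
fruit [ 0.46791945 -0.33584409  0.1819    ]
flap [ 0.51603898 -0.34897846] deck-60 [ 0.45723499 -0.3370583 ]
[ 0.50742976 -0.38101458  0.17      ]
[ 0.5226533  -0.30928204  0.17      ]
```

servo_tool(targets="0 0.015 -0.01 10 -4 20 50; 0 0 0 0 0 20 50; 0 0 0 0 0 15 50; 0 0 0 0 0 0 50")

```text
time: 5.33
tool_pos: [0.4666, -0.336, 0.1225]
tcp_rot: [0.295, 3.115, -0.014]
wrist_force: [-0.7, 0.6, -0.8]
width: 0.636
```

```bash
python3 g.py .458 -.3375 .098 1.371
```

```text
t 5.33 pos [ 0.4666 -0.336   0.1225] rotvec to go [-0.007  0.014  0.011] mm [ 8.5 -2.9 24.4] world mm [ -8.6  -1.5 -24.5] rows 1 F [-0.7  0.6 -0.8] w 54.3
 shift in final frame [ 8.1 -3.2 24.5]
```

servo_tool(targets="0 0.02 0.01 10 -3 14 50; 0 0 0 4 0 8 50; 0 0 0 0 0 0 50")

```text
time: 5.58
tool_pos: [0.4526, -0.3349, 0.0998]
tcp_rot: [-0.305, -3.119, 0.012]
wrist_force: [0.8, -0.1, -0.8]
width: 0.639
```

```bash
python3 g.py .458 -.3375 .098 1.371; python3 -c "
from h import *
s,c=snap('wrist','pics/w6.png')"
```

```text
t 5.58 pos [ 0.4526 -0.3349  0.0998] rotvec to go [-0.008 -0.007  0.005] mm [-5.8 -1.5  1.8] world mm [ 5.4 -2.6 -1.8] rows 1 F [ 0.8 -0.1 -0.8] w 54.5
 shift in final frame [-5.8 -1.5  1.8]
```

View pics/w6.png

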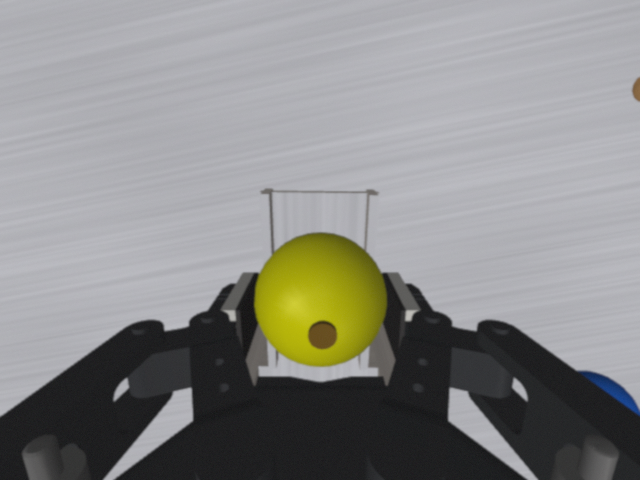

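The picture shows the rails at (272,250) and (367,250), with the fruit centred between them. I'll lower it slightly and release.

servo_tool(targets="0 0 0 -3 0 4 50; 0 0 0 0 0 0 50; 0 0 0 0 0 0 60; 0 0 0 0 0 0 70; 0 0 0 0 0 0 85; 0 0 0 0 0 0 85; 0 0 0 0 0 0 85")

```text
time: 6.22
tool_pos: [0.4588, -0.3378, 0.0999]
tcp_rot: [-0.306, -3.125, 0.018]
wrist_force: [0.3, 0.0, -0.1]
width: 0.995
```

```bash
python3 g.py .458 -.3375 .098 1.371; python3 -c "
from h import *
s,c=snap('wrist','pics/w7.png')"
```

```text
t 6.22 pos [ 0.4588 -0.3378  0.0999] rotvec to go [-0.012 -0.     0.005] mm [0.8 0.2 1.9] world mm [-0.8  0.3 -1.9] rows 1 F [ 0.3  0.  -0.1] w 85.0
 shift in final frame [0.8 0.2 1.9]
```

View pics/w7.png

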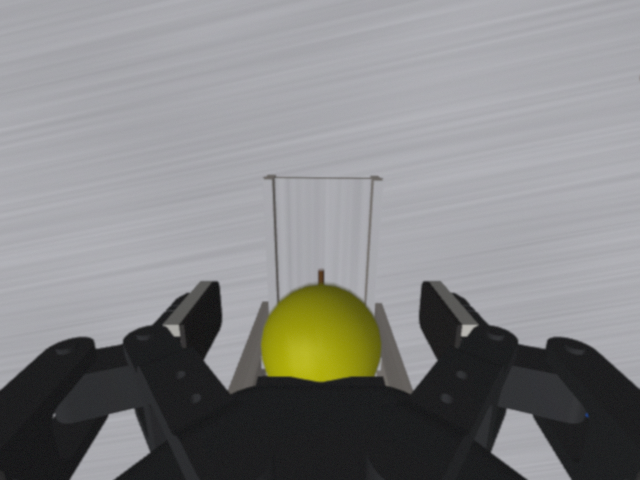

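The fruit rolled between the rails to the flap, with its centre at about (321,345). Next: raise, back off, close the fingers and tilt to push.

servo_tool(targets="0 0 0 0 0 -40 85; 0 0 0 10 0 -20 40; 0 0 0 10 0 0 0; 0 -0.12 0 0 0 0 0; 0 -0.12 0 0 0 0 0; 0 -0.12 0 0 0 0 0; 0 -0.12 0 0 0 0 0; 0 0 0 0 0 0 0")

```text
time: 6.93
tool_pos: [0.4387, -0.3311, 0.1579]
tcp_rot: [0.278, 2.64, -0.081]
wrist_force: [-1.0, 0.2, -1.4]
width: 0.007
```

```bash
cat > gt.py <<'E'
import sys; from h import *
# x y z yawy tilt : tool turned by tilt about its y
a=list(map(float,sys.argv[1:6])); togo(a[:3],Rt(a[3])*R.from_euler('y',a[4]))
E
python3 gt.py .4435 -.334 .10 1.371 -.5; python3 -c "
from h import *
s,c=snap('wrist','pics/w8.png')"
```

```text
t 6.93 pos [ 0.4387 -0.3311  0.1579] rotvec to go [-0.013 -0.01  -0.007] mm [22.6 -1.4 53.7] world mm [  4.8  -2.9 -57.9] rows 1.5 F [-1.   0.2 -1.4] w 0.6
 shift in final frame [23.1 -1.9 53.4]
```

View pics/w8.png

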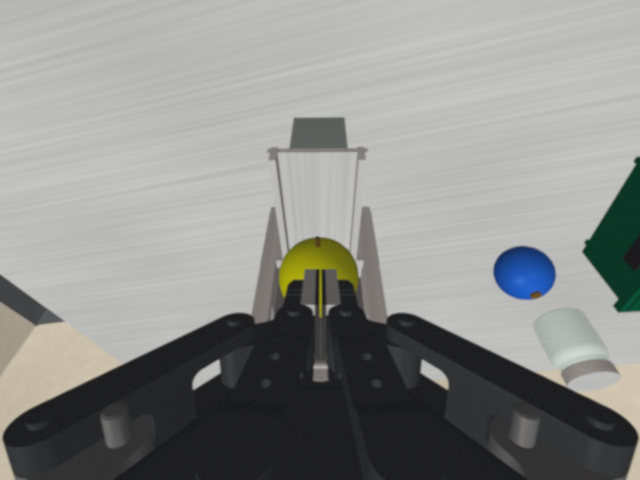

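The fruit rests at the flap at (318,270), centred behind the fingers.

servo_tool(targets="0 0 0 12 -0.5 26 0; 0 0 0 11 -0.5 27 0; 0 0 0 0 0 0 0")

```text
time: 7.23
tool_pos: [0.4514, -0.3332, 0.1102]
tcp_rot: [0.26, 2.663, -0.116]
wrist_force: [0.2, 0.7, -0.1]
width: -0.001
```

```bash
python3 gt.py .517 -.349 .102 1.371 -.5
```

```text
t 7.23 pos [ 0.4514 -0.3332  0.1102] rotvec to go [-0.036 -0.03   0.014] mm [-56.4  -1.8  37.9] world mm [ 65.6 -15.8  -8.2] rows 1.7 F [ 0.2  0.7 -0.1] w -0.1
 shift in final frame [-55.2  -2.4  39.5]
```

servo_tool(targets="-0.03 -0.03 0 -8 0 10 0; 0 0 0 -9 -0.5 7 0; 0 0 0 -9 -0.5 6 0; 0 0 0 -9 -0.5 6 0; 0 0 0 -9 -0.5 6 0; 0 0 0 0 0 0 0")

```text
time: 7.73
tool_pos: [0.5246, -0.3471, 0.1214]
tcp_rot: [0.211, 2.648, -0.112]
wrist_force: [-8.4, 0.6, -2.7]
width: 0.001
```

```bash
python3 gt.py .517 -.349 .102 1.371 -.5; python3 -c "
from h import *
s,c=snap('wrist','pics/w9.png');s,c=snap('scene','pics/s9.png')
i=cv2.imread('pics/s9.png'); cv2.imwrite('pics/s9c.png',cv2.resize(i[180:370,60:240],None,fx=3.1,fy=3.1,interpolation=cv2.INTER_CUBIC))
"
```

```text
t 7.73 pos [ 0.5246 -0.3471  0.1214] rotvec to go [-0.023 -0.011  0.047] mm [15.4 -2.3 13.9] world mm [ -7.6  -1.9 -19.4] rows 1 F [-8.4  0.6 -2.7] w 0.1
 shift in final frame [15.5 -3.3 13.6]
```

View pics/s9c.png

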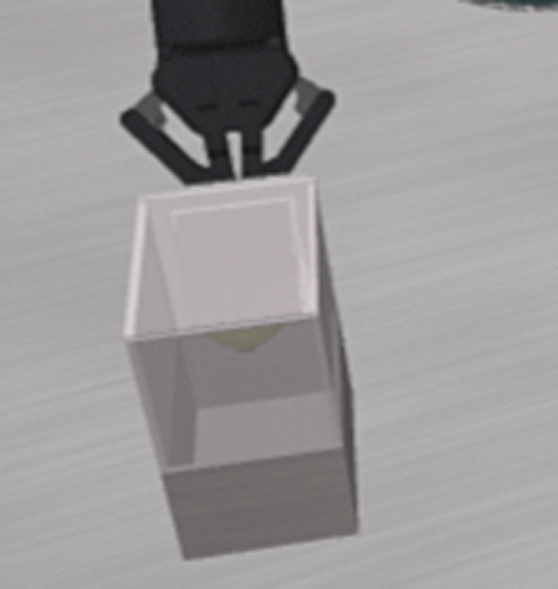

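View pics/w9.png

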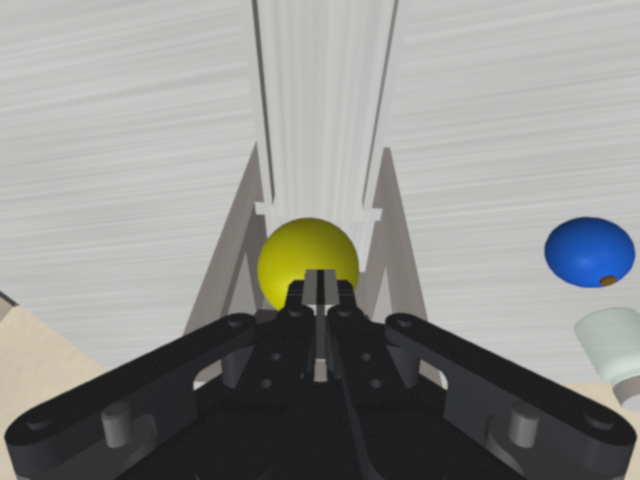

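The tip rode up over the ball at (308,265), and the fruit is still on the deck. I'll back off, go lower and push below its centre.

servo_tool(targets="0 0 0 10 0 -17 0; 0 0 0 20 0 -14 0; 0 0 0 30 0 -20 0; 0 0 0 20 0 -14 0; 0 0 0 0 0 0 0")

```text
time: 8.25
tool_pos: [0.4319, -0.3247, 0.1504]
tcp_rot: [0.204, 2.666, -0.132]
wrist_force: [0.5, -0.4, -0.7]
width: 0.003
```

```bash
python3 gt.py .434 -.332 .092 1.371 -.5; python3 -c "
from h import *
s,c=snap('wrist','pics/w10.png')"
```

```text
t 8.25 pos [ 0.4319 -0.3247  0.1504] rotvec to go [-0.037 -0.028  0.056] mm [23.7 -3.4 53.8] world mm [  2.1  -7.3 -58.4] rows 1.5 F [ 0.5 -0.4 -0.7] w 0.3
 shift in final frame [25.  -6.7 52.9]
```

View pics/w10.png

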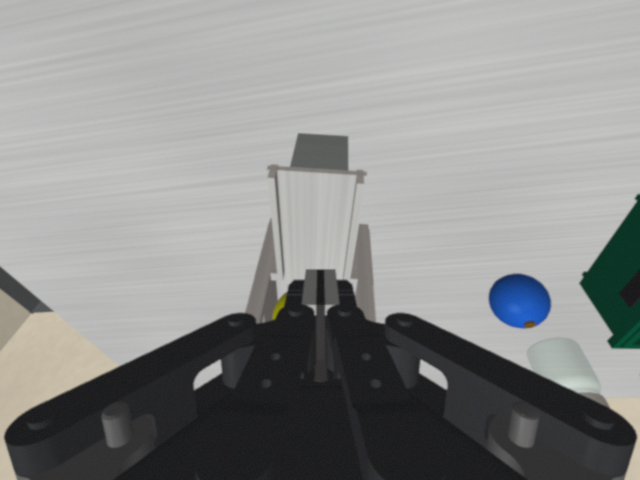

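servo_tool(targets="-0.037 -0.028 0.056 9 -3.5 26 0; 0 0 0 9 -3.5 26 0; 0 0 0 0 0 0 0")

```text
time: 8.55
tool_pos: [0.4541, -0.3297, 0.111]
tcp_rot: [0.287, 2.647, -0.102]
wrist_force: [-0.8, 0.5, -0.3]
width: 0.001
```

```bash
python3 gt.py .434 -.332 .092 1.371 -.5
```

```text
t 8.55 pos [ 0.4541 -0.3297  0.111 ] rotvec to go [-0.03  -0.017 -0.009] mm [25.8 -6.3  8.1] world mm [-20.1  -2.3 -19. ] rows 1 F [-0.8  0.5 -0.3] w 0.1
 shift in final frame [26.  -6.3  7.5]
```

servo_tool(targets="-0.03 -0.017 0 18 -4 9 0; 0 0 0 8 -2 3 0; 0 0 0 0 0 0 0; 0 0 0 0 0 0 0")

```text
time: 8.88
tool_pos: [0.4475, -0.3217, 0.099]
tcp_rot: [0.298, 2.658, -0.086]
wrist_force: [-0.3, 0.3, -0.2]
width: -0.003
```

```bash
python3 gt.py .446 -.3345 .091 1.371 -.5; python3 -c "
from h import *
s,c=snap('wrist','pics/w11.png')"
```

```text
t 8.88 pos [ 0.4475 -0.3217  0.099 ] rotvec to go [-0.021 -0.03  -0.018] mm [  2.4 -12.7   7.9] world mm [ -1.5 -12.8  -8. ] rows 1 F [-0.3  0.3 -0.2] w -0.3
 shift in final frame [  2.9 -12.8   7.5]
```

View pics/w11.png

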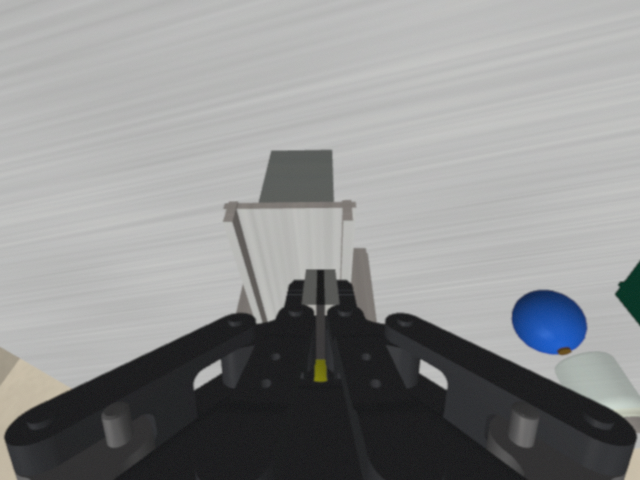

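servo_tool(targets="0 0 0 2 -11 6 0; 0 0 0 0 0 0 0")

```text
time: 9.1
tool_pos: [0.4488, -0.3318, 0.0966]
tcp_rot: [0.303, 2.662, -0.095]
wrist_force: [-0.4, -0.8, -0.7]
width: 0.001
```

```bash
python3 gt.py .446 -.3345 .091 1.371 -.5
```

```text
t 9.1 pos [ 0.4488 -0.3318  0.0966] rotvec to go [-0.029 -0.034 -0.02 ] mm [ 4.4 -3.1  4.1] world mm [-2.8 -2.7 -5.6] rows 1 F [-0.4 -0.8 -0.7] w 0.1
 shift in final frame [ 4.6 -3.2  3.8]
```

servo_tool(targets="0 0 0 -7 -2 8 0; 0 0 0 -8 -1 7 0; 0 0 0 -8 -1 7 0; 0 0 0 0 0 0 0")

```text
time: 9.43
tool_pos: [0.4799, -0.346, 0.0889]
tcp_rot: [0.304, 2.659, -0.099]
wrist_force: [-0.3, 1.0, -0.2]
width: -0.003
```

```bash
python3 gt.py .517 -.349 .091 1.371 -.5
```

```text
t 9.43 pos [ 0.4799 -0.346   0.0889] rotvec to go [-0.032 -0.031 -0.02 ] mm [-33.8   5.5  14.7] world mm [37.1 -3.   2.1] rows 1 F [-0.3  1.  -0.2] w -0.3
 shift in final frame [-33.5   4.4  15.9]
```

servo_tool(targets="0 0 0 -9 2 5.5 0; 0 0 0 -9 1.5 5.5 0; 0 0 0 -9 1 5.5 0; 0 0 0 -9 0 5.5 0; 0 0 0 0 0 0 0")

```text
time: 9.85
tool_pos: [0.5267, -0.3516, 0.0849]
tcp_rot: [0.303, 2.659, -0.099]
wrist_force: [-0.6, -0.8, -0.4]
width: -0.004
```

```bash
python3 gt.py .517 -.349 .091 1.371 -.5; python3 -c "
from h import *
s,c=snap('wrist','pics/w12.png');s,c=snap('scene','pics/s12.png')
i=cv2.imread('pics/s12.png'); cv2.imwrite('pics/s12c.png',cv2.resize(i[180:370,60:240],None,fx=3.1,fy=3.1,interpolation=cv2.INTER_CUBIC))
"
```

```text
t 9.85 pos [ 0.5267 -0.3516  0.0849] rotvec to go [-0.031 -0.032 -0.019] mm [  6.2   0.2 -10. ] world mm [-9.7  2.6  6.1] rows 1 F [-0.6 -0.8 -0.4] w -0.3
 shift in final frame [  5.9   0.6 -10.1]
```

View pics/s12c.png

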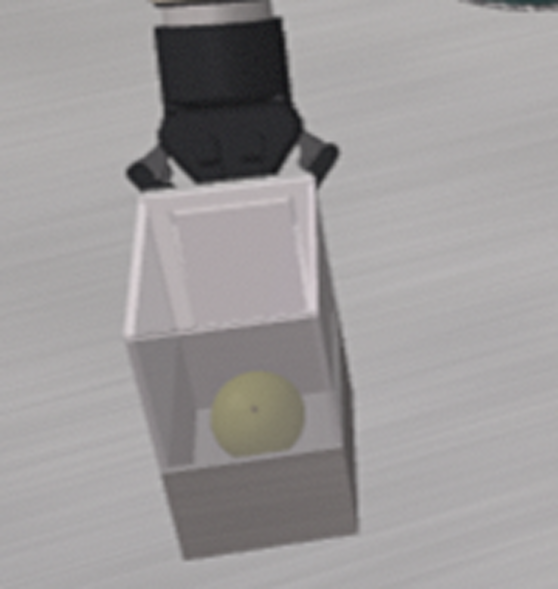

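View pics/w12.png

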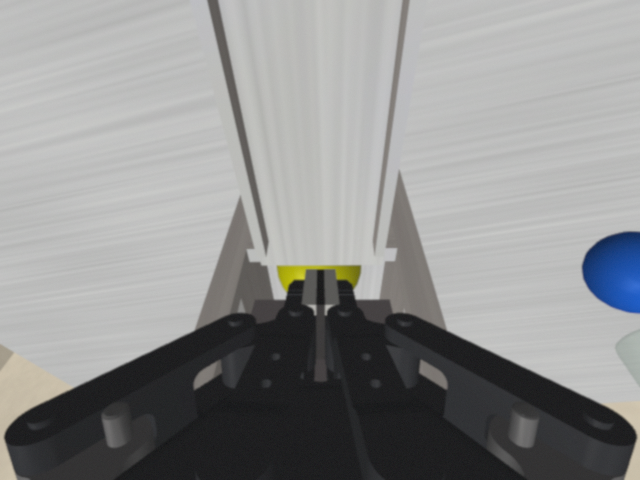

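The fruit has dropped into the bin: it shows at (255,415) in the enlarged scene crop and below the deck edge in the wrist view. Retracting now so the flap can shut.

servo_tool(targets="0 0 0 9 0 -6 0; 0 0 0 17 0 -12 0; 0 0 0 25 0 -17 0; 0 0 0 15 0 -25 0; 0 0 0 0 0 -35 0; 0 0 0 0 0 -35 20; 0 0 0 0 0 0 30; 0 0 0 0 0 0 30")

```text
time: 10.62
tool_pos: [0.3989, -0.3156, 0.169]
tcp_rot: [0.303, 2.668, -0.091]
wrist_force: [-0.3, -0.1, 0.0]
width: 0.351
```

```bash
python3 -c "
from h import *
s,c=snap('wrist','pics/w13.png');s,c=snap('scene','pics/s13.png');print(s['tool_pos'],s['q'])
i=cv2.imread('pics/s13.png'); cv2.imwrite('pics/s13c.png',cv2.resize(i[180:370,60:240],None,fx=3.1,fy=3.1,interpolation=cv2.INTER_CUBIC))
"
```

```text
[ 0.399432   -0.31600018  0.16939628] [-0.90211763 -0.25166008  2.31061133  0.40316721  0.746213   -2.49834223]
```

View pics/s13c.png

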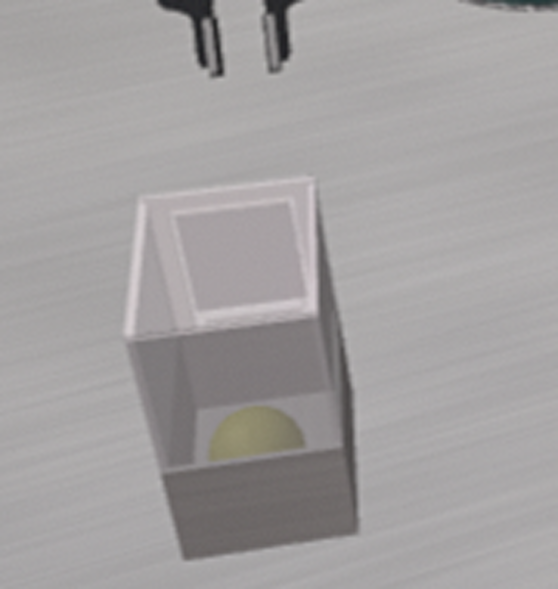

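View pics/w13.png

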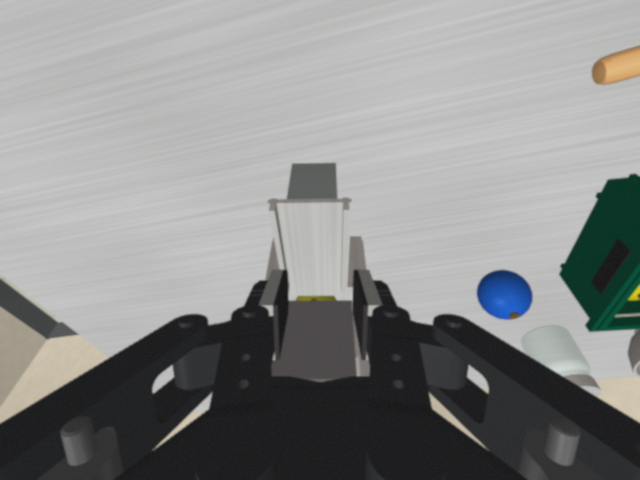

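The flap hangs shut and the fruit lies on the bin floor at (257,440) in the crop. Next I refine the lid pose from both cameras.

```bash
cat > lid.py <<'E'
from h import *
from scipy.optimize import least_squares
T=dict(np.load('pics/top0.png.npz')); S=dict(np.load('pics/scene0.png.npz'))
fl=np.array([[.072,.1,.006],[.072,-.1,.006],[-.072,-.1,.006],[-.072,.1,.006],
 [-.006,.04,.042],[-.006,-.04,.042],[.006,-.04,.042],[.006,.04,.042],[.072,.1,.0],[.072,-.1,.0]])
tp=np.array([(52,115),(680,96),(722,466),(134,485),(248,373),(498,368)])/6+[100,215]
sp=np.array([(678,103),(238,235),(48,265),(425,68),(243,113)])/6+[370,175]
def W(p): return fl@R.from_euler('zy',[p[2],p[4]]).as_matrix().T+np.r_[p[:2],p[3]]
def f(p,w=(1,1),ex=[]):
    w3=W(p); return np.r_[w[0]*(proj(T,w3[:6])-tp).ravel(),w[1]*(proj(S,w3[[0,1,2,7,6]])-sp).ravel(),(p[3]-.08)/.002,(p[4]+.6)/.01]
if __name__=='__main__':
  for w in [(1,0),(0,1),(1,1)]:
    r=least_squares(f,[.53,.3,.05,.08,-.6],args=(w,)); print(w,np.round(r.x,4),np.round(r.fun,1))
E
python3 lid.py; python3 -c "
from h import *
togo([.40,-.29,.25],Rt(.05)*R.from_euler('x',-.6))"
```

```text
(1, 0) [ 0.5304  0.2954  0.0521  0.0797 -0.5993] [-0.8 -0.7 -0.4 -0.1  0.7  0.6  0.1 -0.3  0.2  0.3  0.3  0.2  0.   0.
 -0.  -0.  -0.  -0.   0.  -0.   0.  -0.  -0.2  0.1]
(0, 1) [ 0.5352  0.293   0.0544  0.0796 -0.6057] [ 0.  -0.   0.  -0.   0.  -0.   0.  -0.   0.  -0.   0.  -0.   0.6  1.5
 -0.6 -1.2 -2.  -1.   0.3  0.5  1.6  0.1 -0.2 -0.6]
(1, 1) [ 0.5307  0.296   0.0518  0.0772 -0.6034] [-0.6 -0.7 -0.5 -0.   0.6  0.3  0.2 -0.7  0.3  0.2  0.3  0.1  0.4  1.3
 -0.7 -1.5 -1.8 -1.5  0.2  0.2  1.6 -0.2 -1.4 -0.3]
t 10.72 pos [ 0.3997 -0.3158  0.1685] rotvec to go [-0.224  0.008  1.33 ] mm [-31.3  24.1 -75.9] world mm [ 0.3 25.8 81.5] rows 11.1 F [-0.9  0.6  1.2] w 30.0
 shift in final frame [ 25.8  47.4 -66.4]
```

servo_tool(targets="0 0 0 -19 0 -35 60; 0 0 0 -19 0 -35 60; -0.019 0 0.111 0 0 0 60; -0.019 0 0.111 0 0 0 60; -0.019 0 0.111 0 0 0 60; -0.019 0 0.111 0 0 0 60; -0.019 0 0.111 0 0 0 60; -0.019 0 0.111 0 0 0 60")

```text
time: 11.38
tool_pos: [0.402, -0.3095, 0.2376]
tcp_rot: [1.16, 2.42, 0.299]
wrist_force: [-0.2, 0.8, -0.7]
width: 0.701
```

servo_tool(targets="-0.019 0 0.111 0 0 0 60; -0.019 0 0.111 0 0 0 60; -0.019 0 0.111 0 0 0 60; -0.019 0 0.111 0 0 0 60; -0.019 0 0.111 0 0 0 60; -0.019 0 0.111 0 0 0 60")

```text
time: 11.88
tool_pos: [0.402, -0.3064, 0.2257]
tcp_rot: [1.923, 1.889, 0.649]
wrist_force: [-0.1, -0.3, -0.3]
width: 0.703
```

```bash
cat > gl.py <<'E'
import sys; from h import *
a=list(map(float,sys.argv[1:6])); togo(a[:3],Rt(a[3])*R.from_euler('x',a[4])); print(np.round(bot.read_state()['q'],2))
E
python3 gl.py .45 .29 .23 .052 -.6
```

```text
t 11.88 pos [ 0.402  -0.3064  0.2257] rotvec to go [-0.004 -0.029 -0.079] mm [595.1  21.   58. ] world mm [ 48.  596.4   4.3] rows 15.0 F [-0.1 -0.3 -0.3] w 60.0
 shift in final frame [593.1  67.5  41. ]
[-1.07 -0.26  2.25  0.66  1.   -1.38]
```

servo_tool(targets="0 -0.015 -0.04 39 3 3 60; 0 -0.015 -0.04 39 4 3 60; 0 0 0 39 4.5 2.5 60; 0 0 0 39 4.5 2.5 60; 0 0 0 39 4.5 2.5 60; 0 0 0 39 4.5 2.5 60; 0 0 0 39 4.5 2.5 60; 0 0 0 39 4.5 2.5 60")

```text
time: 12.55
tool_pos: [0.4268, -0.0067, 0.217]
tcp_rot: [1.882, 1.924, 0.591]
wrist_force: [0.2, 0.6, -0.4]
width: 0.703
```

```bash
python3 gl.py .45 .29 .23 .052 -.6
```

```text
t 12.55 pos [ 0.4268 -0.0067  0.217 ] rotvec to go [-0.023 -0.002 -0.031] mm [296.2  30.3  10.9] world mm [ 23.2 296.7  13. ] rows 7.4 F [ 0.2  0.6 -0.4] w 60.0
 shift in final frame [295.1  39.2  11. ]
[-0.18 -0.65  2.49  0.19  0.75 -0.3 ]
```

servo_tool(targets="-0.02 0 -0.03 37 6 -2 60; 0 0 0 37 6 -2 60; 0 0 0 37 6 1 60; 0 0 0 37 6 1 60; 0 0 0 37 5 1 60; 0 0 0 37 5 1 60; 0 0 0 37 5 1 60; 0 0 0 30 0 0 60")

```text
time: 13.22
tool_pos: [0.4364, 0.2772, 0.2261]
tcp_rot: [1.834, 1.956, 0.589]
wrist_force: [-0.2, 0.1, 0.2]
width: 0.704
```

```bash
python3 gl.py .45 .29 .23 .052 -.6; python3 -c "
from h import *
s,c=snap('wrist','pics/w14.png')"
```

```text
t 13.22 pos [0.4364 0.2772 0.2261] rotvec to go [-0.016 -0.007  0.01 ] mm [11.9 14.1  4.7] world mm [13.6 12.8  3.9] rows 1 F [-0.2  0.1  0.2] w 60.1
 shift in final frame [12.1 13.9  4.8]
[ 0.75 -0.32  2.29 -0.53  0.77  1.  ]
```

View pics/w14.png

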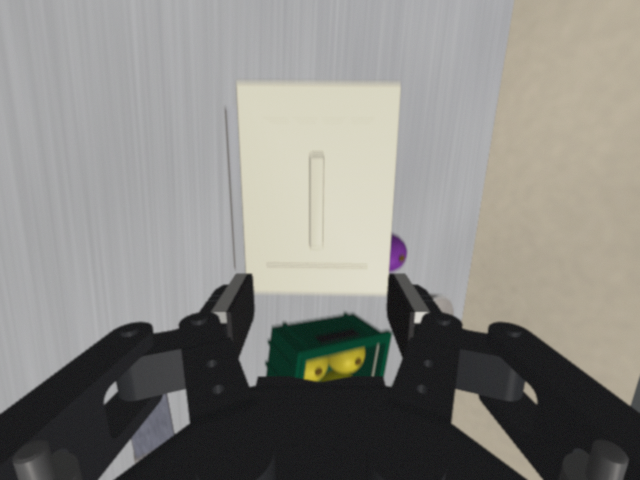

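The lid is seen square on, with corners at (237,83), (400,83), (388,295) and (245,293) and the tab at (317,200).

```bash
cat > lid2.py <<'E'
from lid import *
import sys
d=wcam(dict(np.load('pics/w14.png.npz'))); px=np.array([(400,82.5),(388,295),(245,293.5),(237,82.5)])
def g(p): 
    return np.r_[(proj(d,W(p)[:4])-px).ravel(),(p[3]-.079)/.003,(p[4]+.6)/.01]
r=least_squares(g,[.53,.296,.05,.079,-.6]); print(np.round(r.x,4),np.round(r.fun,1))
print('tab top proj',proj(d,W(r.x)[4:8]).round(0).tolist())
E
python3 lid2.py
```

```text
[ 0.5279  0.2978  0.0462  0.0782 -0.6005] [ 0.2  0.4 -0.3  0.3  0.9 -0.2 -0.7 -0.5 -0.3 -0. ]
tab top proj [[309.0, 153.0], [309.0, 247.0], [323.0, 247.0], [324.0, 153.0]]
```

```bash
python3 gl.py .483 .295 .1445 .048 -.6
```

```text
t 13.27 pos [0.4361 0.2819 0.226 ] rotvec to go [-0.016 -0.015  0.015] mm [ 9.5 -5.2 94.3] world mm [ 46.9  13.1 -81.5] rows 2.4 F [0.2 4.5 0.7] w 59.9
 shift in final frame [10.8 -6.8 94.1]
[ 0.76 -0.32  2.29 -0.53  0.77  1.  ]
```

servo_tool(targets="-0.015 -0.015 0.015 4 -2 30 50; 0 0 0 4 -2 30 50; 0 0 0 3 -2 25 50; 0 0 0 0 0 5 50; 0 0 0 0 0 0 50")

```text
time: 13.68
tool_pos: [0.4778, 0.3047, 0.1391]
tcp_rot: [1.828, 1.952, 0.59]
wrist_force: [-0.3, 0.2, 0.3]
width: 0.587
```

```bash
python3 gl.py .5212 .2966 .0892 .048 -.6;  python3 -c "
from h import *
s,c=snap('wrist','pics/w15.png')"
```

```text
t 13.68 pos [0.4778 0.3047 0.1391] rotvec to go [-0.01  -0.007  0.016] mm [-10.7   7.7  65.3] world mm [ 43.4  -8.1 -49.9] rows 1.7 F [-0.3  0.2  0.3] w 50.1
 shift in final frame [-10.2   7.3  65.5]
[ 0.74 -0.1   2.3  -0.7   0.58  1.2 ]
```

View pics/w15.png

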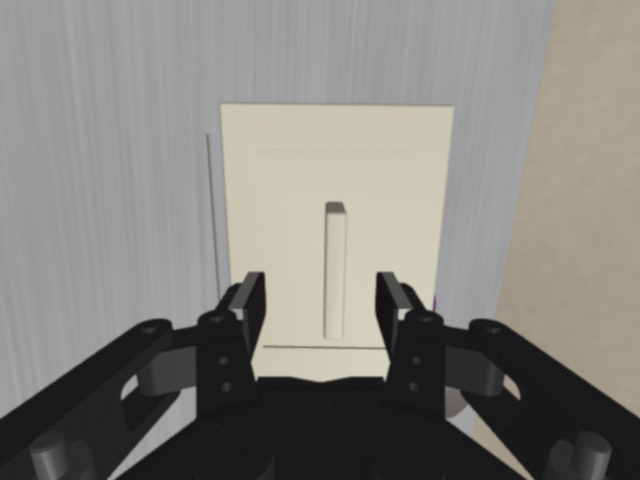

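servo_tool(targets="-0.01 0 0.015 -6 7 15 50; 0 0 0 -5 1 15 50; 0 0 0 0 0 10 50; 0 0 0 0 0 0 50")

```text
time: 14.07
tool_pos: [0.5081, 0.2945, 0.1129]
tcp_rot: [1.839, 1.93, 0.607]
wrist_force: [-0.0, 0.4, 0.0]
width: 0.591
```

```bash
python3 gl.py .5212 .2966 .0892 .048 -.6;  python3 -c "
from h import *
s,c=snap('wrist','pics/w16.png')"
```

```text
t 14.07 pos [0.5081 0.2945 0.1129] rotvec to go [ 0.003 -0.007 -0.002] mm [ 1.3 -2.6 27. ] world mm [ 13.1   2.1 -23.7] rows 1 F [-0.   0.4  0. ] w 50.5
 shift in final frame [ 1.5 -2.5 27. ]
[ 0.68 -0.03  2.29 -0.77  0.49  1.25]
```

View pics/w16.png

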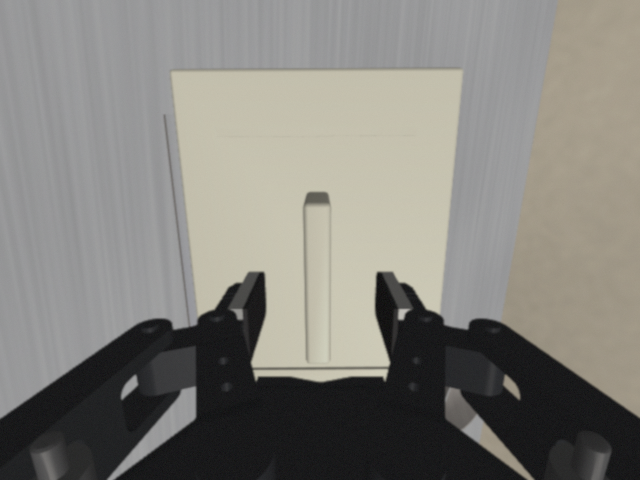

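servo_tool(targets="0 0 0 1 -1.5 13 50; 0 0 0 0 0 12 50; 0 0 0 0 0 0 50")

```text
time: 14.37
tool_pos: [0.5224, 0.2978, 0.0964]
tcp_rot: [1.838, 1.926, 0.616]
wrist_force: [0.3, -0.0, 0.3]
width: 0.585
```

```bash
python3 gl.py .5212 .2966 .0892 .048 -.6
```

```text
t 14.37 pos [0.5224 0.2978 0.0964] rotvec to go [ 0.009 -0.01  -0.004] mm [-1.2 -5.1  5.2] world mm [-1.2 -1.2 -7.2] rows 1 F [ 0.3 -0.   0.3] w 50.0
 shift in final frame [-1.1 -5.   5.2]
[ 0.66  0.02  2.28 -0.84  0.45  1.32]
```

servo_tool(targets="0 0 0 -1 -5 5 50; 0 0 0 0 0 0 50")

```text
time: 14.53
tool_pos: [0.5215, 0.2974, 0.0916]
tcp_rot: [1.838, 1.925, 0.619]
wrist_force: [-0.4, -0.6, -1.1]
width: 0.588
```

```bash
python3 gl.py .5212 .2966 .0892 .048 -.6;  python3 -c "
from h import *
s,c=snap('wrist','pics/w17.png')"
```

```text
t 14.53 pos [0.5215 0.2974 0.0916] rotvec to go [ 0.011 -0.011 -0.005] mm [-0.8 -1.6  1.8] world mm [-0.3 -0.8 -2.4] rows 1 F [-0.4 -0.6 -1.1] w 50.2
 shift in final frame [-0.8 -1.6  1.8]
[ 0.66  0.03  2.29 -0.86  0.44  1.34]
```

View pics/w17.png

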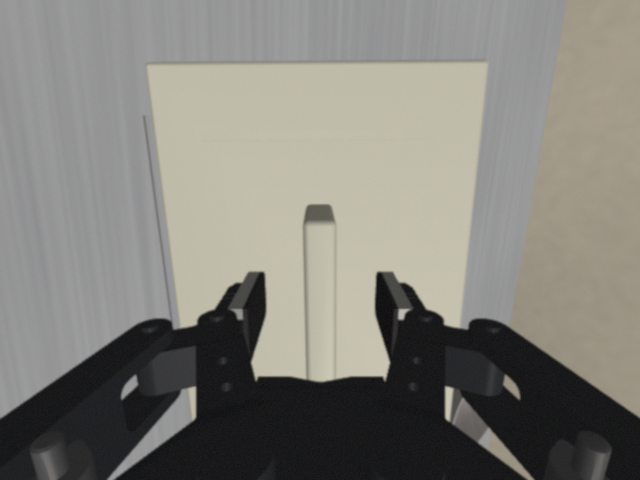

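The tab at column 320 is centred between the pads. Closing on it.

servo_tool(targets="0 0 0 0 0 0 5; 0 0 0 0 0 0 5; 0 0 0 0 0 0 5; 0 0 0 0 0 0 5; 0 0 0 0 0 0 5; 0 0 0 0 0 0 5", newtons=70)

```text
time: 15.08
tool_pos: [0.5215, 0.2991, 0.0962]
tcp_rot: [1.837, 1.923, 0.626]
wrist_force: [-1.3, 0.9, -2.3]
width: 0.128
```

```bash
python3 gl.py .5212 .2966 .0892 .048 -.6;  python3 -c "
from h import *
s,c=snap('wrist','pics/w18.png')"
```

```text
t 15.08 pos [0.5215 0.2991 0.0962] rotvec to go [ 0.015 -0.014 -0.007] mm [-2.6 -4.3  5.4] world mm [-0.3 -2.5 -7. ] rows 1 F [-1.3  0.9 -2.3] w 11.0
 shift in final frame [-2.5 -4.3  5.5]
[ 0.67  0.02  2.29 -0.86  0.44  1.34]
```

View pics/w18.png

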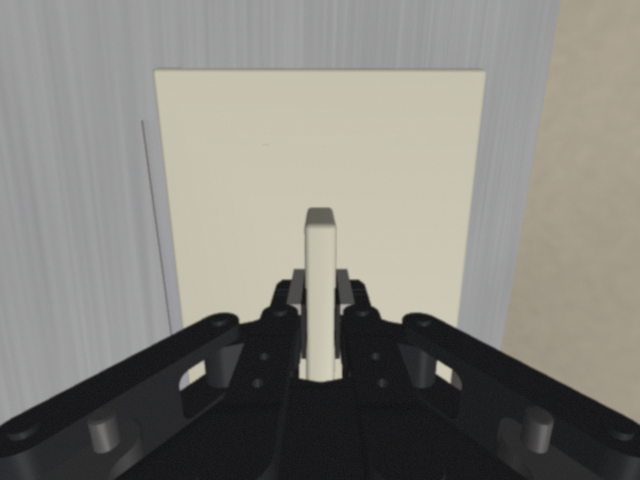

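servo_tool(targets="0 0 0 0 0 -8 5; 0 0 0 0 5 -14 5; 0 0 0 0 11 -16 5; 0 0 0 0 17 -25 5; 0 0 0 0 17 -25 5; 0 0 0 0 17 -25 5; 0 0 0 0 0 0 5")

```text
time: 15.72
tool_pos: [0.504, 0.2923, 0.2238]
tcp_rot: [1.842, 1.935, 0.599]
wrist_force: [1.2, 0.6, -1.1]
width: 0.126
```

```bash
python3 gl.py .579 .0195 .25 -.098 0;  python3 -c "
from h import *
s,c=snap('wrist','pics/w19.png')"
```

```text
t 15.72 pos [0.504  0.2923 0.2238] rotvec to go [ 0.595 -0.049  0.143] mm [-276.2   66.    11.4] world mm [  75.  -272.8   26.2] rows 7.1 F [ 1.2  0.6 -1.1] w 10.8
 shift in final frame [-264.2  101.3  -26.2]
[ 0.68 -0.18  2.2  -0.53  0.7   0.97]
```

View pics/w19.png

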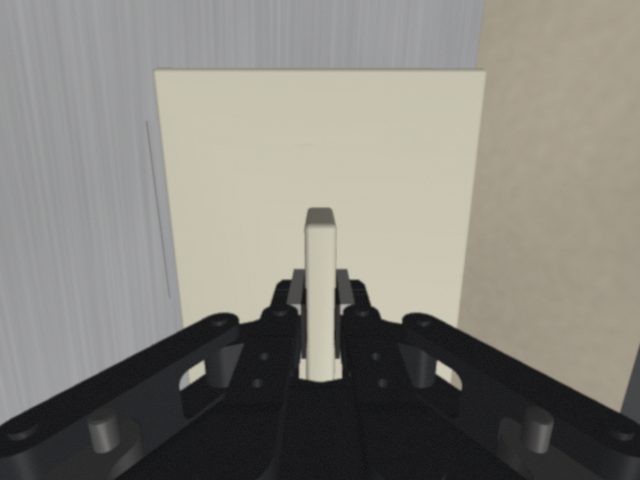

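```bash
cat > inhand.py <<'E'
from h import *
from scipy.optimize import least_squares
import sys
d=dict(np.load('pics/w19.png.npz')); M=d["T_tool_cam"]
cam=dict(mtx=d["mtx"],eye=M[:3,3],orientation=R.from_matrix(M[:3,:3]).as_rotvec())
# lid pts in tool frame: lid axes: tool y=lid x, tool x=lid y, tool z=-lid z
def P(p,q): # p: x,y,z(lid origin in tool), rv
    A=np.array([[0,1,0],[1,0,0],[0,0,-1.]]); return (np.array(q)@A.T)@R.from_rotvec(p[3:6]).as_matrix().T+p[:3]
q=[(-.072,.1,.006),(.072,.1,.006),(-.006,.04,.042),(.006,.04,.042)]
px=np.array([(155,69),(485.5,69),(305.5,223),(335,223)])
f=lambda p:np.r_[(proj(cam,P(p,q))-px).ravel(),p[4]/.01,p[3]/.02]
r=least_squares(f,[0,0,.013,0,0,0]); print(np.round(r.x,4),np.round(r.fun,1))
E
python3 inhand.py
```

```text
[-0.0043 -0.0016  0.0207 -0.0001  0.0032 -0.0009] [-0.   0.1  0.   0.1 -1.1 -0.1  1.1 -0.1  0.3 -0. ]
```

servo_tool(targets="0.099 -0.008 0.024 0 0 -3 5; 0.099 -0.008 0.024 0 0 -3 5; 0.099 -0.008 0.024 0 0 -3 5; 0.099 -0.008 0.024 0 0 -3 5; 0.099 -0.008 0.024 0 0 -3 5; 0.099 -0.008 0.024 0 0 -3 5; 0 0 0 0 0 0 5; 0 0 0 0 0 0 5")

```text
time: 16.43
tool_pos: [0.4823, 0.2839, 0.2167]
tcp_rot: [-2.312, -2.085, 0.085]
wrist_force: [-1.1, 0.7, -2.9]
width: 0.127
```

```bash
python3 gl.py .579 .0228 .22 -.098 0
```

```text
t 16.43 pos [0.4823 0.2839 0.2167] rotvec to go [-0.057  0.023 -0.005] mm [-249.8  122.8   -4.6] world mm [  96.7 -261.1    3.3] rows 7.0 F [-1.1  0.7 -2.9] w 10.8
 shift in final frame [-250.4  121.7   -3.3]
[0.48 0.1  1.83 0.01 1.28 0.58]
```

servo_tool(targets="-0.03 0.01 0 -25 12 0 5; -0.025 0.01 0 -30 15 0 5; 0 0 0 -35 17 0 5; 0 0 0 -35 17 0 5; 0 0 0 -35 17 0 5; 0 0 0 -35 17 0 5; 0 0 0 -25 12 0 5; 0 0 0 0 0 0 5")

```text
time: 17.1
tool_pos: [0.5576, 0.0467, 0.2033]
tcp_rot: [2.31, 2.116, -0.019]
wrist_force: [0.4, 0.7, -3.6]
width: 0.124
```

```bash
python3 gl.py .579 .0228 .16 -.098 0
```

```text
t 17.1 pos [0.5576 0.0467 0.2033] rotvec to go [-0.002  0.015  0.01 ] mm [-21.3  23.5  43.5] world mm [ 21.4 -23.9 -43.3] rows 1.3 F [ 0.4  0.7 -3.6] w 10.6
 shift in final frame [-21.7  23.6  43.3]
[ 0.05  0.07  1.88 -0.02  1.19  0.14]
```

servo_tool(targets="0 0.015 0.01 -11 12 22 5; 0 0 0 -11 12 22 5; 0 0 0 0 0 8 5; 0 0 0 0 0 0 5; 0 0 0 0 0 0 5")

```text
time: 17.52
tool_pos: [0.5732, 0.0222, 0.1459]
tcp_rot: [2.328, 2.11, -0.005]
wrist_force: [0.6, -0.3, -3.2]
width: 0.122
```

```bash
python3 gl.py .579 .0228 .15 -.098 0; python3 -c "
from h import *
s,c=snap('wrist','pics/w20.png');s,c=snap('scene','pics/s20.png');snap('top','pics/t20.png')
i=cv2.imread('pics/s20.png'); cv2.imwrite('pics/s20c.png',cv2.resize(i[150:320,250:420],None,fx=3.5,fy=3.5,interpolation=cv2.INTER_CUBIC))
i=cv2.imread('pics/t20.png'); cv2.imwrite('pics/t20c.png',cv2.resize(i[180:300,235:385],None,fx=5,fy=5,interpolation=cv2.INTER_CUBIC))
"
```

```text
t 17.52 pos [0.5732 0.0222 0.1459] rotvec to go [-0.002  0.002 -0.   ] mm [ 1.2  5.7 -4.1] world mm [5.8 0.6 4.1] rows 1 F [ 0.6 -0.3 -3.2] w 10.4
 shift in final frame [ 1.2  5.7 -4.1]
[-0.    0.14  1.91 -0.    1.09  0.1 ]
```

View pics/s20c.png

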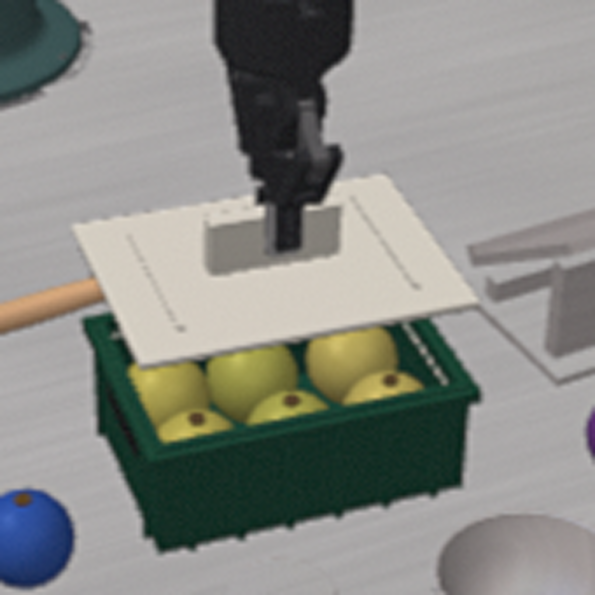

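View pics/t20c.png

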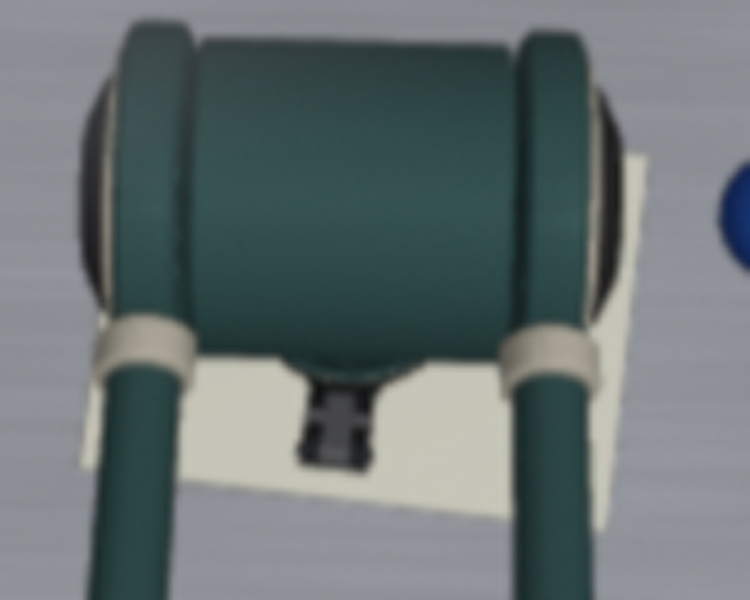

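View pics/w20.png

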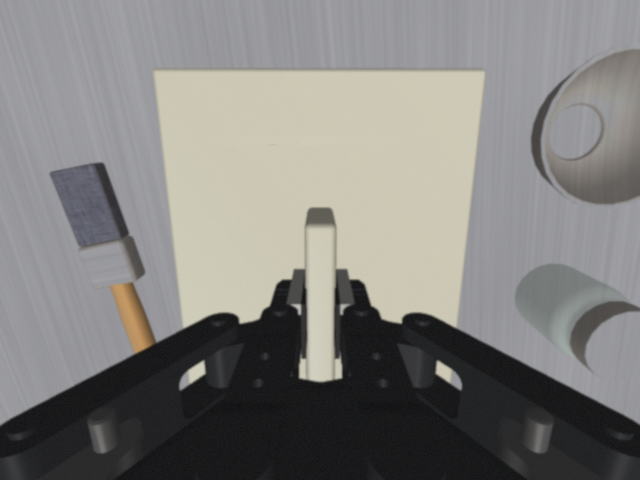

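```bash
cat > rel.py <<'E'
from h import *
from scipy.optimize import least_squares
T=dict(np.load('pics/t20.png.npz')); S=dict(np.load('pics/s20.png.npz'))
C=np.array([(1,1),(1,-1),(-1,-1),(-1,1)])*[.072,.1]
def fit(cam,px,idx,z,zfree):
    def f(p):
        zz=p[3] if zfree else z
        w=np.c_[C[idx],np.zeros(len(idx))]@R.from_euler('z',p[2]).as_matrix().T+[p[0],p[1],zz]
        e=(proj(cam,w)-px).ravel(); return np.r_[e,(p[3]-z)/.003]
    r=least_squares(f,[.58,.02,-.1,z]); print(np.round(r.x,4),np.round(r.fun,1)); return r.x
t=lambda L:np.array(L)/5+[235,180]; s=lambda L:np.array(L)/3.5+[250,150]
zt=.131
print('lid top');fit(T,t([(647,155),(605,530),(80,467)]),[1,2,3],zt,True)
print('lid scene');fit(S,s([(478,303),(142,363),(75,227),(385,175)]),[0,1,2,3],zt,True)
print('crate scene');fit(S,s([(480,395),(152,457),(85,321)]),[0,1,2],.076,False)
E
python3 rel.py
```

```text
lid top
[ 0.5735  0.0185 -0.0984  0.1306] [ 0.2 -0.2  0.1  0.1 -0.3  0.1 -0.1]
lid scene
[ 0.5682  0.0217 -0.1084  0.1289] [ 0.8 -0.6 -0.7  0.7 -0.7 -0.1  0.7 -0.5 -0.7]
crate scene
[ 0.5855  0.0191 -0.1081  0.076 ] [ 1.5 -0.5 -0.8  1.3 -0.7 -1.4  0. ]
```

servo_tool(targets="0 0 0 1 6 14 5; 0 0 0 0 0 14 5; 0 0 0 0 0 0 5; 0 0 0 0 0 0 5")

```text
time: 18.0
tool_pos: [0.5847, 0.0254, 0.122]
tcp_rot: [2.317, 2.109, 0.01]
wrist_force: [0.1, 1.0, -3.0]
width: 0.126
```

```bash
python3 gl.py .5795 .0226 .115 -.098 0; python3 -c "
from h import *
s,c=snap('scene','pics/s21.png');snap('top','pics/t21.png')
i=cv2.imread('pics/s21.png'); cv2.imwrite('pics/s21c.png',cv2.resize(i[190:320,265:395],None,fx=4.6,fy=4.6,interpolation=cv2.INTER_CUBIC))
i=cv2.imread('pics/t21.png'); cv2.imwrite('pics/t21c.png',cv2.resize(i[180:300,235:385],None,fx=5,fy=5,interpolation=cv2.INTER_CUBIC))
"
```

```text
t 18.0 pos [0.5847 0.0254 0.122 ] rotvec to go [0.011 0.001 0.004] mm [-3.3 -4.9  7. ] world mm [-5.2 -2.8 -7. ] rows 1 F [ 0.1  1.  -3. ] w 10.7
 shift in final frame [-3.3 -4.9  7. ]
[ 0.    0.18  1.92 -0.    1.03  0.1 ]
```

View pics/s21c.png

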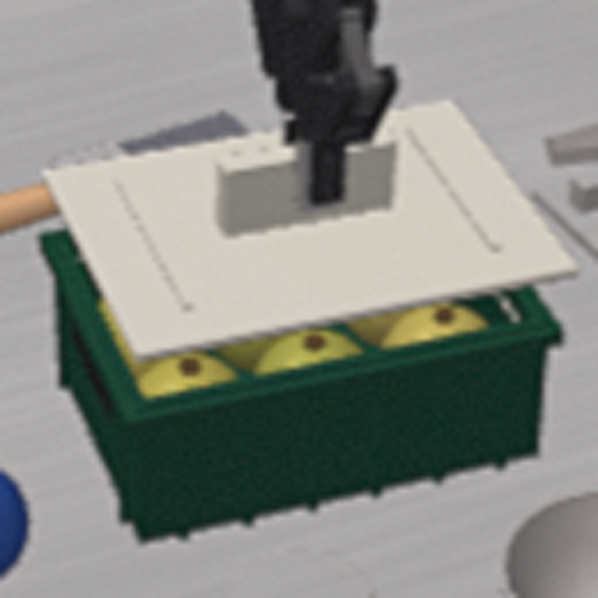

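View pics/t21c.png

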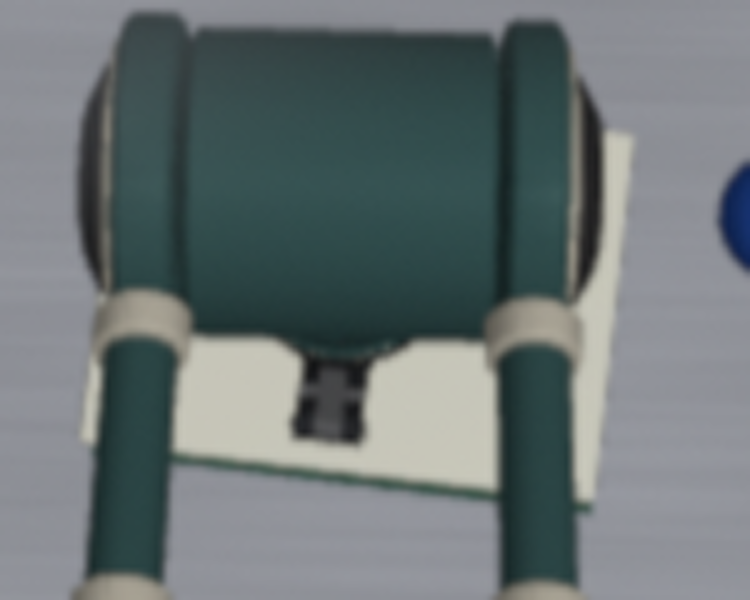

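```bash
sed -i '/^zt=/,$d' rel.py
cat >> rel.py <<'E'
s=lambda L:np.array(L)/4.6+[265,190]
T=dict(np.load('pics/t21.png.npz')); S=dict(np.load('pics/s21.png.npz'));zt=.1075
print('lid top');fit(T,t([(633,133),(592,503),(83,440)]),[1,2,3],zt,True)
print('lid scene');fit(S,s([(578,269),(139,352),(44,172),(455,101)]),[0,1,2,3],zt,True)
print('crate scene');fit(S,s([(562,325),(130,413),(43,236)]),[0,1,2],.076,False)
E
python3 rel.py
```

```text
lid top
[ 0.5843  0.0211 -0.0961  0.1068] [ 0.4  0.1  0.5 -0.3 -0.9  0.2 -0.2]
lid scene
[ 0.5813  0.0248 -0.1031  0.106 ] [ 0.6 -0.2 -0.7  1.1  0.1 -0.4  0.1 -0.9 -0.5]
crate scene
[ 0.5817  0.0204 -0.0958  0.076 ] [ 1.2  0.1 -0.1  1.  -1.2 -1.7  0. ]
```

servo_tool(targets="0.011 0 0 -3 -3 4 5; 0 0 0 0 0 0 5; 0 0 0 0 0 0 5")

```text
time: 18.35
tool_pos: [0.5821, 0.0225, 0.1194]
tcp_rot: [2.322, 2.114, -0.0]
wrist_force: [0.2, 0.5, -2.4]
width: 0.128
```

```bash
python3 gl.py .581 .0224 .112 -.098 0
```

```text
t 18.35 pos [0.5821 0.0225 0.1194] rotvec to go [0.001 0.001 0.004] mm [-0.2 -1.   7.4] world mm [-1.1 -0.1 -7.4] rows 1 F [ 0.2  0.5 -2.4] w 10.9
 shift in final frame [-0.2 -1.   7.4]
[-0.    0.19  1.92 -0.    1.04  0.09]
```

servo_tool(targets="0 0 0.004 0 -1 5 5; 0 0 0 0 0 4 5; 0 0 0 0 0 0 5")

```text
time: 18.6
tool_pos: [0.5817, 0.0222, 0.1105]
tcp_rot: [2.327, 2.107, 0.002]
wrist_force: [-0.6, 0.5, -3.2]
width: 0.129
```

```bash
python3 gl.py .581 .0224 .105 -.098 0
```

```text
t 18.6 pos [0.5817 0.0222 0.1105] rotvec to go [ 0.002  0.001 -0.001] mm [ 0.1 -0.7  5.5] world mm [-0.7  0.2 -5.5] rows 1 F [-0.6  0.5 -3.2] w 11.0
 shift in final frame [ 0.1 -0.7  5.5]
[-0.    0.19  1.93 -0.    1.02  0.1 ]
```

```bash
python3 -c "
from h import *
s,c=snap('scene','pics/s22.png');snap('top','pics/t22.png')
i=cv2.imread('pics/s22.png'); cv2.imwrite('pics/s22c.png',cv2.resize(i[190:320,265:395],None,fx=4.6,fy=4.6,interpolation=cv2.INTER_CUBIC))
i=cv2.imread('pics/t22.png'); cv2.imwrite('pics/t22c.png',cv2.resize(i[180:300,235:385],None,fx=5,fy=5,interpolation=cv2.INTER_CUBIC))
"
```

```text
(no output)
```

View pics/s22c.png

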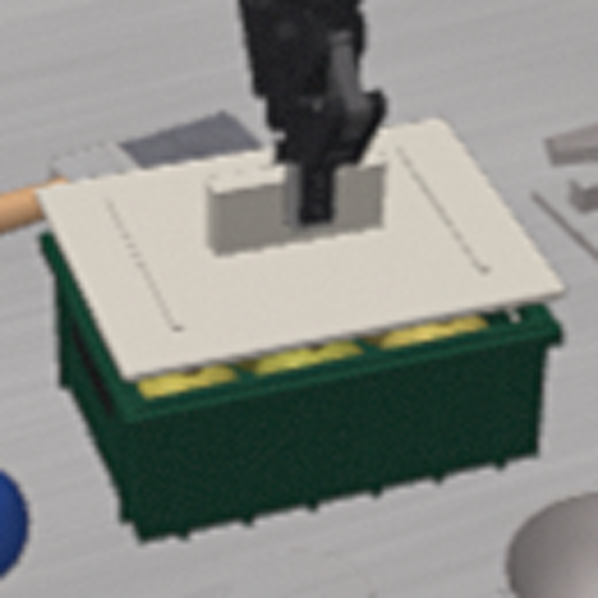

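View pics/t22c.png

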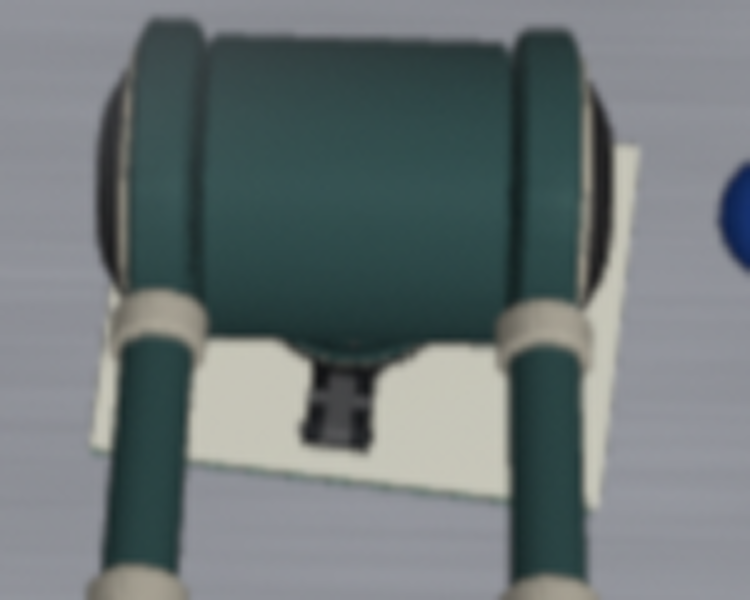

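```bash
sed -i '/^T=dict(np.load(.pics.t21/,$d' rel.py
cat >> rel.py <<'E'
T=dict(np.load('pics/t22.png.npz')); S=dict(np.load('pics/s22.png.npz'));zt=.096
print('lid top');fit(T,t([(640,147),(598,510),(92,448)]),[1,2,3],zt,True)
print('lid scene');fit(S,s([(566,293),(130,376),(38,193),(438,119)]),[0,1,2,3],zt,True)
print(bot.read_state()['tool_pos'])
E
python3 rel.py
```

```text
lid top
[ 0.5813  0.0178 -0.1001  0.0954] [ 0.2 -0.2  0.3  0.1 -0.5  0.1 -0.2]
lid scene
[ 0.5791  0.0207 -0.0951  0.094 ] [ 0.5 -0.9 -0.7  0.9 -0.7 -0.   1.  -0.4 -0.7]
[0.58185504 0.02222991 0.11097366]
```

Both cameras put the lid within about 2 mm of the crate's centre, so I'll lower it.

servo_tool(targets="0 0 0 0 -0.5 4 5; 0 0 0 0 0 4 5; 0 0 0 0 0 0 5")

```text
time: 18.95
tool_pos: [0.5818, 0.0223, 0.1027]
tcp_rot: [2.326, 2.107, 0.004]
wrist_force: [-0.2, 0.1, -4.2]
width: 0.125
```

```bash
python3 gl.py .581 .0225 .096 -.098 0
```

```text
t 18.95 pos [0.5818 0.0223 0.1027] rotvec to go [ 0.004  0.    -0.001] mm [ 0.1 -0.8  6.7] world mm [-0.8  0.2 -6.7] rows 1 F [-0.2  0.1 -4.2] w 10.7
 shift in final frame [ 0.1 -0.8  6.7]
[-0.    0.2   1.93 -0.    1.    0.1 ]
```

servo_tool(targets="0 0 0 0 -0.5 3 5; 0 0 0 0 0 3 5; 0 0 0 0 0 0 5")

```text
time: 19.2
tool_pos: [0.581, 0.0224, 0.0957]
tcp_rot: [2.326, 2.107, 0.003]
wrist_force: [-0.4, -0.4, -2.8]
width: 0.124
```

```bash
python3 gl.py .581 .0225 .096 -.098 0
```

```text
t 19.2 pos [0.581  0.0224 0.0957] rotvec to go [ 0.003  0.    -0.001] mm [ 0.1 -0.  -0.3] world mm [-0.   0.1  0.3] rows 1 F [-0.4 -0.4 -2.8] w 10.6
 shift in final frame [ 0.1 -0.  -0.3]
[-0.    0.21  1.94 -0.    0.99  0.1 ]
```

servo_tool(targets="0 0 0 0 0 2 5; 0 0 0 0 0 0 5")

```text
time: 19.37
tool_pos: [0.5814, 0.0224, 0.0938]
tcp_rot: [2.326, 2.107, 0.004]
wrist_force: [-0.0, -0.3, -0.6]
width: 0.126
```

servo_tool(targets="0 0 0 0 0 2 5; 0 0 0 0 0 0 5")

```text
time: 19.53
tool_pos: [0.5821, 0.0223, 0.0936]
tcp_rot: [2.326, 2.107, 0.005]
wrist_force: [-1.1, -0.1, -0.1]
width: 0.125
```

servo_tool(targets="0 0 0 0 0 3 5; 0 0 0 0 0 2 5")

```text
time: 19.7
tool_pos: [0.5827, 0.0222, 0.0929]
tcp_rot: [2.325, 2.107, 0.006]
wrist_force: [-8.2, -1.1, 12.2]
width: 0.124
```

```bash
python3 -c "
from h import *
s,c=snap('scene','pics/s23.png')
print(s['wrist_force'],s['torque'],s['tool_pos'])
i=cv2.imread('pics/s23.png'); cv2.imwrite('pics/s23c.png',cv2.resize(i[190:320,265:395],None,fx=4.6,fy=4.6,interpolation=cv2.INTER_CUBIC))
"
```

```text
[-8.23223388 -1.08099829 12.21581943] [0.58781736 1.26975698 0.17015698] [0.58274583 0.02221504 0.0928658 ]
```

View pics/s23c.png

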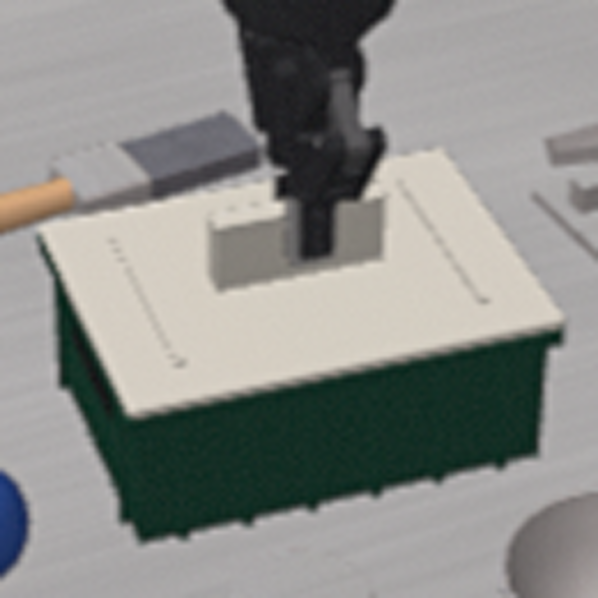

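The lid lies flush on the rim all round, with its front edge running from (130,410) to (562,325). I'll release slowly and retreat.

servo_tool(targets="0 0 0 0 -1 -0.5 5; 0 0 0 0 0 0 16; 0 0 0 0 0 0 25; 0 0 0 0 0 0 40; 0 0 0 0 0 0 40")

```text
time: 20.17
tool_pos: [0.5841, 0.0223, 0.0953]
tcp_rot: [2.322, 2.104, 0.013]
wrist_force: [-0.3, 0.5, -0.5]
width: 0.468
```

servo_tool(targets="0 0 0 0 0 -10 40; 0 0 0 0 0 -20 40; 0 0 0 0 0 -30 40; 0 0 0 0 0 -40 40; 0 0 0 -20 -30 -20 40; 0 0 0 -25 -30 0 40; 0 0 0 -25 -30 0 40; 0 0 0 0 0 0 40")

```text
time: 20.83
tool_pos: [0.4854, -0.0392, 0.2226]
tcp_rot: [2.316, 2.108, 0.01]
wrist_force: [0.3, 0.9, -0.8]
width: 0.468
```

```bash
python3 -c "
from h import *
print(bot.read_state()['tool_pos'])
s,c=snap('scene','pics/s24.png');snap('top','pics/t24.png');snap('wrist','pics/w24.png')
i=cv2.imread('pics/s24.png'); cv2.imwrite('pics/s24c.png',cv2.resize(i[190:320,265:395],None,fx=4.6,fy=4.6,interpolation=cv2.INTER_CUBIC))
"
```

```text
[ 0.48537807 -0.03920233  0.22257039]
```

View pics/s24c.png

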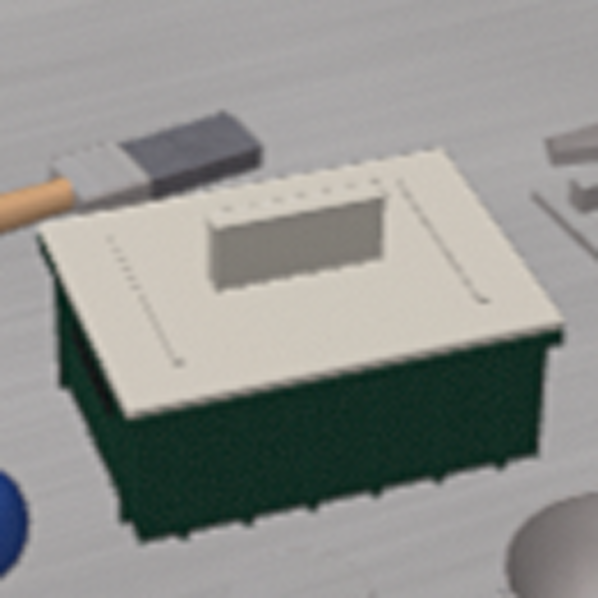

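View pics/t24.png

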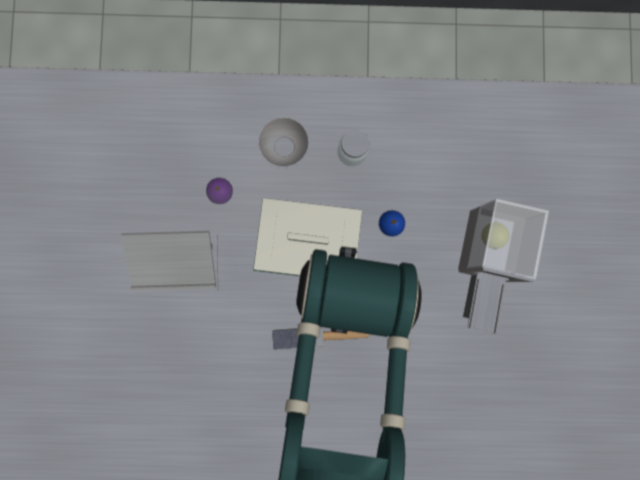

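View pics/s24.png

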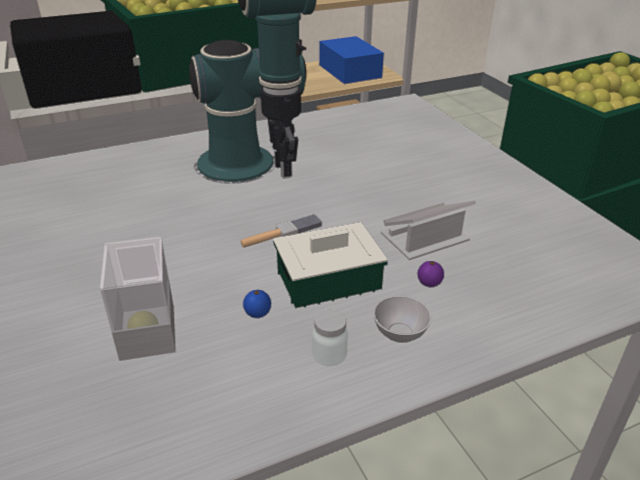

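Run:
```python
from h import *
T=dict(np.load('pics/t24.png.npz')); S=dict(np.load('pics/s24.png.npz'))
for p in (ray(T,(496,236),.034),ray(S,(143,325),.034)):
    r=p[:2]-[.517,-.349]; print(p,'chute xy',r@[.98,-.199],r@[.199,.98])
exec(open('rel.py').read().split("t=lambda")[0].split("C=np")[1].join(["C=np",""]))
s=lambda L:np.array(L)/4.6+[265,190]
fit(S,s([(566,325),(130,412),(38,235),(440,150)]),[0,1,2,3],.082,True)
fit(T,np.array([(263.5,199),(362,210.5),(254,270.5)]),[0,1,3],.082,True)
i=cv2.imread('pics/s24.png'); cv2.imwrite('pics/s24d.png',cv2.resize(i[225:370,90:190],None,fx=4,fy=4,interpolation=cv2.INTER_CUBIC))
```

```text
[ 0.60132916 -0.37192219  0.034     ] chute xy 0.08720409454637845 -0.005682238518134241
[ 0.60210326 -0.36899429  0.034     ] chute xy 0.08738005527153472 -0.002658858049457978Traceback (most recent call last):
  File "<stdin>", line 7, in <module>
  File "<string>", line 7, in fit
NameError: name 'least_squares' is not defined
```

```bash
sed -i '/^T=dict(np.load(.pics.t22/,$d' rel.py
cat >> rel.py <<'E'
T=dict(np.load('pics/t24.png.npz')); S=dict(np.load('pics/s24.png.npz'))
fit(S,s([(566,325),(130,412),(38,235),(440,150)]),[0,1,2,3],.082,True)
fit(T,np.array([(263.5,199),(362,210.5),(254,270.5)]),[0,1,3],.082,True)
i=cv2.imread('pics/s24.png'); cv2.imwrite('pics/s24d.png',cv2.resize(i[225:370,90:190],None,fx=4,fy=4,interpolation=cv2.INTER_CUBIC))
E
python3 rel.py
```

```text
[ 0.5861  0.0178 -0.0882  0.0802] [ 0.6 -0.3 -0.1  1.4 -0.7 -1.4  0.3 -0.1 -0.6]
[ 0.5801  0.0173 -0.0957  0.0814] [-0.5 -0.2  0.6  0.  -0.1  0.2 -0.2]
```

```bash
sleep 1
```

```text
(no output)
```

View pics/s24d.png

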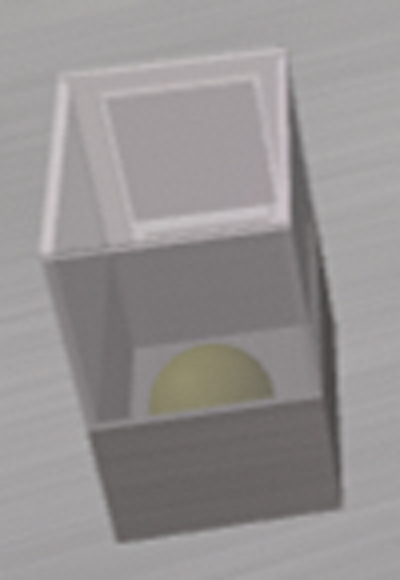

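The flap looks the same as in the first picture, the fruit is in the bin at chute x ≈ 87 mm, and the lid is flush. Handing in.

```bash
python3 -c "
from h import *
print(finish_job())"
```

```text
the job is handed in; nothing more can be done
None
```

The surplus fruit is in the reject bin with the flap shut, and the lid sits flush on the crate. I handed the job in at about 21 s of the 72 s allowed; the hand-in reports no verdict.

**Fruit:** I gripped it, set it on the chute deck and pushed it through the flap. The first push failed because the closed fingers rode up over the ball. A second, lower push put it through.

**Lid:** I gripped it by its tab, levelled it and lowered it onto the crate. I pressed it down with about 12 N before letting go.

**Last checks:**
- **Bin:** both fixed cameras put the fruit at chute x ≈ 87 mm, y ≈ -3 to -6 mm on the bin floor. The flap looks the same as in the first picture. I judged it shut by eye, since its angle is not readable.
- **Lid:** it looks flush on the rim all round. The top camera puts it within about 2 mm of the crate's centre, turned less than 0.01 rad, at the right height.
- **Disagreement:** the oblique scene camera's fit put the lid 6 mm further out in x than the top camera did, and about 4 mm from that camera's own crate fit. Its residuals are larger, so I trusted the top view, and the lid resting flat on the rim supports it.
- **Other objects:** the bowl, jar and brush look unmoved, by eye only. I saw six fruits in the crate before the lid went on.

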